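Reset the lamp in the microscope's light box

ROBOT

A 6-joint arm with a two-finger parallel gripper is mounted at the origin on the work surface. World frame = base frame: x ahead of the robot, y to its left, z up, the work surface at z = 0. Lengths are in m, angles in rad, forces in N, time in s.
With the tool pointing down it reaches from about 0.425 to 0.95 m from the base axis. Payload 3.5 kg.
Tool frame: the origin (TCP) lies midway between the tips of the shut fingers; the grasp point (between the pads) lies 19 mm behind it; x points along the fingers, z is the direction in which the jaws open and shut, and the axes are right-handed (so a half turn about x gives the same grasp; the last joint's range is limited). The gripper opens to 85 mm and grips with 20 to 120 N. Pads are 22 mm wide; open, the fingers measure 114 mm over their backs; the gripper's body (76 mm by 85 mm) begins 54 mm behind the grasp point. The pads swing forward as they close: fully open they stand 13 mm farther back than shut.
Start: joints at [-1.491, 0.286, 1.577, -0, 1.279, -0.15], TCP at [0.154, -0.657, 0.231] pointing down, gripper open.
Joint ranges: [-2.77, 2.77], [-0.9, 2.22], [0.21, 2.48], [-1.53, 4.67], [0.24, 2.81], [-2.84, 2.84]. Speed limits (rad/s): [2.79, 2.79, 3.14, 3.14, 3.14, 3.14].

INTERFACE

Orientations are given as a unit quaternion [x, y, z, w].
In Python, from plant import readout, eyes, ctrl gives the robot as it stands.
- The arm moves only by the tool move_arm, never from a script. Its argument "commands" is a list of rows, each a list of 7 numbers: the turn, a rotation vector about the world's x, y, z in rad, then the shift along the world's x, y, z in mm, then the closure in counts, from 0 (fully open) to 255 (shut). A call has 1 to 12 rows; each row is the pose to reach, as a shift and turn from the pose measured when the call began; what a row does not reach only later rows make up. A row lasts 1/10 s, in which the tool goes at most 50 mm and 8.59 degrees, less where a joint would pass 70% of its speed; a pose out of reach is approached as far as the arm can. A call with a gripper value outside its range is refused whole. The fingers move at their own pace and stop on an object; "newtons" is the grip in N (left out, the last holds). Time passes only in rows, so rows that repeat a pose let the fingers close. It gives the time, the measured TCP pose, the force and the opening at its end, in the units of the state.
- readout.get_state(): the state, without advancing time (a new reading comes with each control period).
- eyes.read_camera(name): name is "scene" or "top" or "wrist"; returns a dict with "color" (480x640x3 uint8, red, green, blue), "depth" (480x640 float32, m along the optical axis (not along the pixel's ray), 0 where there is no reading), "K" (3x3 intrinsics, pixels), "eye" and "attitude" of the camera in the world. Camera axes: x right, y down, z forward; pixel columns grow to the right and rows downward; lengths in m; the calibration is good to about 2 mm. A picture is of the moment at which its call begins.
- ctrl.sign_off(): hands the job in, once; it reports no verdict.
The state is a dict: "time": time; "qpos": joint angles; "dq": joint speeds; "joint_efforts": joint torques, N m; "eef_pos": TCP position; "tcp_rot": TCP orientation; "contact_force": force on the tool from outside, world axes, zero at the start; "wrist_torque": the same for the moment, N m; "opening": opening from 0.0 (shut) to 1.0 (fully open).
Only numpy, scipy, OpenCV 4.12 (cv2) and the standard library are available. Lean on these libraries where they do the work, as an engineer would, in place of code of your own. Each camera call takes 0.05 s, during which the arm holds its last target.

TASK

Reset the microscope's lamp: raise the lid of the white light box until its folding stay goes over centre and holds the lid up by itself, press the reset button inside the box all the way down and let it go, then draw the stay's knee back through straight (the lid lifts slightly) and fold it to let the lid down until it is fully shut. Handle it gently: do not strain the stay past its stop or force the button, never let the lid drop, and leave everything else on the bench where it is.

Things in the scene. Friction and masses are not known exactly. Their poses are not given: they have to be found in the camera images.
- case: white metal light box, fixed, 180 mm square, 85 mm high to the rim, 5 mm walls. Origin: centre of its underside; x points from its front (handle side) to the hinge side, z up. The lid's hinge line runs along y through x = 90, z = 85 mm. The stay is outside the right wall (y = -103 mm). Inside, a lamp block (top at 60 mm) fills the hinge half; the button is in the front half.
- lid (a joint): lid angle, rad: 0 shut, growing as it opens. Lid 180 x 180 x 10 mm, 0.8 kg, damped hinge; left unlocked it falls shut too fast. At 1.30 the stay is taut; past that the lid only strains it: 1.31 at 10 N, 1.32 at 22 N, 1.328 (strained) at 30 N of pull at the handle. Locked and left alone it rests at 1.21.
- lid_handle (a point): middle of the lid's handle: steel bar 12 mm thick, 100 mm long, parallel to the hinge, 40 mm beyond the lid's free edge in the lid's plane (220 mm from the hinge line; 5 mm above it when shut). Two 10 mm arms, 94 mm apart, join its ends to the lid, so a finger fits between bar and lid. Swings with the lid; about 4 N lifts it.
- knee (a joint): knee angle of the folding stay, rad: 0 folded (lid shut), 2.76 links in line, 3.36 over centre on its stop; over 3.2 is locked. A weak spring takes it over centre only from straight: pull the lid up until the stay is taut (force rises), then ease it down by about 0.1 rad of lid. Short of taut, the knee folds again and the lid falls.
- stay_foot (a point): pivot of the stay's lower link on the case, at case x = -20, y = -103, z = 55 mm; its axis is parallel to the hinge. The lower link is 79 mm long from here to the knee; the upper link, as long, runs from the knee to the lid's right edge, 110 mm from the hinge.
- knee_grip (a point): grip point on the knee's cross bar: steel, 12 mm thick, parallel to the hinge, 57 mm right of the stay's plane, 29 mm from the bar's end. Circles the stay_foot axis at 79 mm: link elevation from case -x is 0.19 rad shut, 2.11 in line, 2.36 locked. About 4 N towards -x and up unlocks it; then the lid's weight folds it: hold it back (up to 16 N) and follow the circle down to 0.19.
- reset_top (a point): centre of the top face of the reset button, a white round button 24 mm across on a black 40 mm base, on the floor of the box in its front half; top 44 mm above the bench, pressed straight down.
- reset (a joint): how far the reset button is pressed, m: 0 out, 0.006 fully down (about 5 N at the bottom; it springs back). Over 0.004 counts as pressed.
- reset_base: the button with its black base, 40 mm across; origin at the centre of its underside, 22 mm above the bench.
- slide_box: white plastic microscope-slide box, 85 x 32 x 50 mm high, bystander beside the light box; origin at the centre of its underside
- dish: round glass dish, 60 mm across, 16 mm high, bystander beside the stay; origin at the centre of its underside
- climate_meter: small white temperature display, 28 x 65 x 70 mm high, bystander on the right; origin at the centre of its underside
- objective: steel microscope objective standing on its nose, 34 mm across, 45 mm high, bystander on the right; origin at the centre of its underside
- rinse_bottle: white rinse bottle, 60 mm across, 140 mm high, bystander at the back left; origin at the centre of its underside
- glove_box: cardboard carton, 120 x 160 x 75 mm high, bystander on the left; origin at the centre of its underside
- post_mount: steel post on a black 50 mm square foot, 91 mm high, bystander at the back right; origin at the centre of its underside

How it is judged:
On the way, in this order (a step that is already met when the one before it is completed fails the run):
1. the lid is up and the stay locked over centre (value of joint knee above 3.2 rad and value of joint lid above 1.1 rad), for 0.3 s.
2. with the lid locked up, the reset button is pressed down (value of joint reset above 0.004 m and value of joint knee above 3.2 rad), for 0.1 s.
3. the button is let go, with the lid still locked up (value of joint reset below 0.001 m and value of joint knee above 3.2 rad), for 0.1 s.
4. the knee is drawn back through straight, the lid lifted off its lock (value of joint knee below 2.7 rad and value of joint lid above 1.22 rad).
At the end, for the whole second after the job is handed in: the lid is fully shut and at rest (lid below 0.03 rad, knee folded below 0.06 rad) with the button out again (below 1 mm) (value of joint lid below 0.03 rad and value of joint knee below 0.06 rad and value of joint reset below 0.001 m and velocity of joint lid below 0.05 rad/s); the robot touches nothing.
It fails at once if the stay is strained past its stop (lid forced beyond 1.328 rad, about 30 N at the handle) (value of joint lid above 1.328 rad).
It fails at once if the lid is dropped (falls faster than 0.9 rad/s between 1.1 and 0.25 rad) (velocity of joint lid below -0.9 rad/s and value of joint lid between 0.25 and 1.1 rad).
It fails at once if the button is forced (over 40 N) (contact force between anything else and reset_base above 40 N).
It fails at once if a bystander is moved by more than 20 mm (distance of any of slide_box, dish, climate_meter, objective, rinse_bottle, glove_box, post_mount from where it was at the start of the episode above 0.02 m).
It also fails if it takes over 72 s, if anything falls off the work surface, if the arm or the gripper's body presses on something with over 40 N, if the wrist force passes 120 N, or if a joint passes its speed limit or range.

## Working session

There is one attempt and no reset: what is moved stays moved. The work goes in short steps, Python scripts to look and compute and a tool call to move; the robot and the scene stay as the last step left them, time stands still between calls to the robot, and variables do not carry over. Pictures are saved under pics/ and viewed, and the job is handed in when it is done.

Besides the shell and the picture viewer there is one more tool, called after ">>>" by a JSON object that holds its "method" and its "body", one argument or row to a line. move_arm: Moves the arm, as the interface text tells. Its arguments: {"type":"object","properties":{"commands":{"type":"array"},"newtons":{"type":"number"}},"required":["commands"]}

```bash
ls; mkdir -p pics
cat > h.py <<'E'
import numpy as np,cv2
from plant import readout,eyes,ctrl
from scipy.spatial.transform import Rotation as R
def snap(n,f):
    c=eyes.read_camera(n); cv2.imwrite('pics/'+f+'.png',cv2.cvtColor(c['color'],cv2.COLOR_RGB2BGR)); np.save('pics/'+f+'.npy',c,allow_pickle=True); return c
def load(f): return np.load('pics/'+f+'.npy',allow_pickle=True).item()
def rot(c):
    a=np.array(c['attitude'],float); return a if a.shape==(3,3) else R.from_quat(a).as_matrix()
def ray(c,u,v):
    K=c['K']; d=np.array([(u-K[0,2])/K[0,0],(v-K[1,2])/K[1,1],1.]); return np.array(c['eye']),rot(c)@d
def onz(c,u,v,z):
    e,d=ray(c,u,v); return e+d*(z-e[2])/d[2]
def dep(c,u,v):
    e,d=ray(c,u,v); return e+d*c['depth'][int(v),int(u)]
def cloud(c):
    K=c['K'];v,u=np.mgrid[:480,:640];D=np.stack([(u-K[0,2])/K[0,0],(v-K[1,2])/K[1,1],np.ones_like(u)],-1)
    P=(D*c['depth'][...,None])@rot(c).T+np.array(c['eye']); return P
E
python3 - <<'E'
from h import *
print(readout.get_state())
for n in ['scene','top','wrist']:
    c=snap(n,n+'0'); print(n,c['eye'],c['attitude'],c['K'])
E
```

```text
pics
{'time': 0.0, 'qpos': array([-1.49104119e+00,  2.87198608e-01,  1.57817106e+00, -1.09071206e-05,
        1.27862760e+00, -1.49981708e-01]), 'dq': array([ 0.00021173,  0.0003268 , -0.00054825,  0.001156  , -0.0001601 ,
        0.00108608]), 'joint_efforts': array([-8.18011922e-04, -4.05986881e+01, -2.92623317e+01, -1.87219302e-04,
        5.87225964e-03, -6.59439777e-06]), 'eef_pos': array([ 0.15369682, -0.65658905,  0.22992845]), 'tcp_rot': array([ 0.44001512,  0.5545956 , -0.43877638,  0.55343084]), 'contact_force': array([0.08060301, 0.70251408, 0.44192258]), 'wrist_torque': array([-0.01962248, -0.04424497,  0.00782582]), 'opening': 0.9969178905818428}
scene [ 1.42144173 -0.32820515  0.83364844] [ 0.75697519  0.49735849 -0.23662023 -0.3516162 ] [[462.07629211   0.         313.68006198]
 [  0.         462.07629211 237.14692723]
 [  0.           0.           1.        ]]
top [0.46737005 0.02457411 1.49252254] [ 0.71522347 -0.69727304  0.03815074 -0.02846434] [[602.78592816   0.         321.81170057]
 [  0.         602.78592816 238.99625947]
 [  0.           0.           1.        ]]
wrist [ 0.22416825 -0.64041945  0.37372043] [ 0.77534266 -0.61486571 -0.09019923  0.11246341] [[359.9892781    0.         310.99553045]
 [  0.         359.9892781  240.89390403]
 [  0.           0.           1.        ]]
```

View pics/scene0.png

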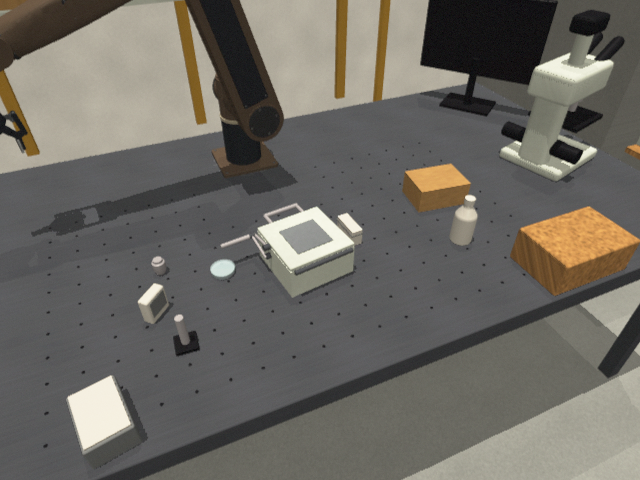

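View pics/top0.png

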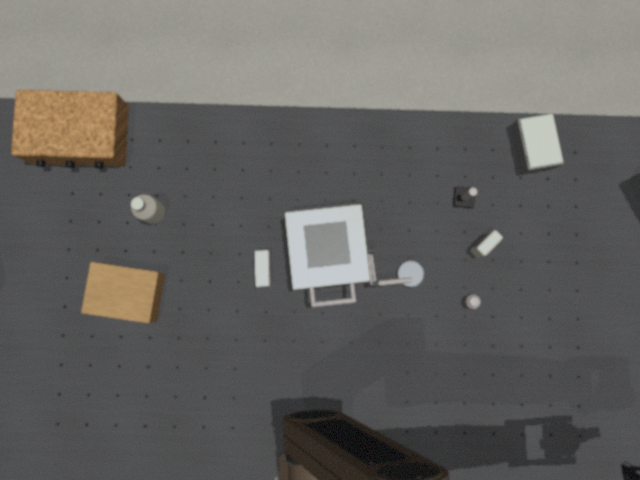

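Run:
```python
from h import *
c=load('top0'); P=cloud(c); 
crop=c['color'][180:330,230:450]; cv2.imwrite('pics/topcrop.png',cv2.resize(cv2.cvtColor(crop,cv2.COLOR_RGB2BGR),None,fx=3.5,fy=3.5,interpolation=cv2.INTER_CUBIC))
z=P[...,2]; m=((z>0.085)&(z<0.105)).astype(np.uint8); m[:, :270]=0;m[:,390:]=0;m[320:]=0
m=cv2.morphologyEx(m,cv2.MORPH_OPEN,np.ones((9,9)))
n,l,s,ce=cv2.connectedComponentsWithStats(m); print(s)
i=1+np.argmax(s[1:,4]); cs=cv2.findContours((l==i).astype(np.uint8),cv2.RETR_EXTERNAL,cv2.CHAIN_APPROX_NONE)[0][0]
print('z',np.median(z[l==i]))
pts=np.array([onz(c,u,v,0.095)[:2] for u,v in cs[:,0]],np.float32)
r=cv2.minAreaRect(pts); print(r, cv2.boxPoints(r))
for u,v in [(333,302),(312,300),(355,300),(380,283),(410,280),(395,281),(410,275),(372,268)]:print((u,v),dep(c,u,v).round(4))
```

```text
[[     0      0    640    480 302964]
 [   286    205     81     58   2670]
 [   292    251     42     37   1078]
 [   335    263     10     14    140]
 [   346    264     23     18    348]]
z 0.0981254530710568
((0.6128607988357544, -0.002206049859523773), (0.13394120335578918, 0.18596939742565155), 1.7355469465255737) [[ 0.54310477  0.0887077 ]
 [ 0.54873705 -0.09717639]
 [ 0.68261683 -0.0931198 ]
 [ 0.67698455  0.09276429]]
(333, 302) [ 0.4544 -0.0224  0.0945]
(312, 300) [0.4579 0.0262 0.0976]
(355, 300) [ 0.4603 -0.0732  0.0937]
(380, 283) [ 0.5014 -0.1327  0.073 ]
(410, 280) [ 0.5099 -0.2016  0.0838]
(395, 281) [ 0.5069 -0.1675  0.0762]
(410, 275) [ 0.5242 -0.2123  0.016 ]
(372, 268) [ 0.5365 -0.1137  0.0679]
```

View pics/topcrop.png

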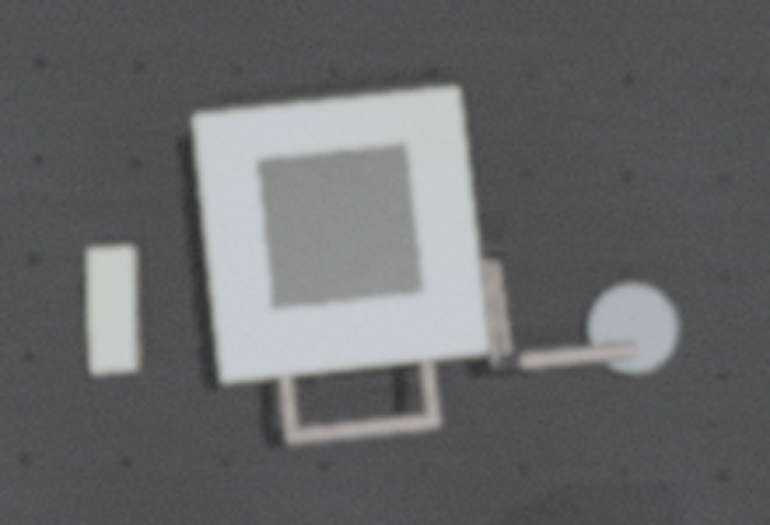

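Run:
```python
from h import *
c=load('top0')
g=cv2.resize(cv2.cvtColor(c['color'],cv2.COLOR_RGB2GRAY),None,fx=4,fy=4,interpolation=cv2.INTER_CUBIC)
hsv=cv2.cvtColor(c['color'],cv2.COLOR_RGB2HSV); 
m=(g>115).astype(np.uint8); m[:, :1090]=0;m[:,1560:]=0;m[1300:]=0;m[:780]=0
m=cv2.morphologyEx(m,cv2.MORPH_OPEN,np.ones((61,61)))
cs=max(cv2.findContours(m,cv2.RETR_EXTERNAL,cv2.CHAIN_APPROX_NONE)[0],key=cv2.contourArea)
cs=cv2.convexHull(cs)
pts=np.array([onz(c,(u+.5)/4-.5,(v+.5)/4-.5,0.095)[:2] for u,v in cs[:,0]],np.float32)
r=cv2.minAreaRect(pts); b=cv2.boxPoints(r); print(r,b)
px=lambda u,v:(u/3.5+230-.4,v/3.5+180-.4)
print('handle',[onz(c,*px(*p),0.096).round(4) for p in [(290,437),(438,423),(364,430)]])
print('knee bar',[onz(c,*px(*p),0.076).round(4) for p in [(522,360),(636,351)]])
print('dish',onz(c,*px(634,329),0.016)); print('slide',onz(c,*px(112,309),0.05))
ob=lambda u,v,z:onz(c,u,v,z).round(3)
print('obj',ob(473,302,.045),'meter',ob(487,243,.07),'post',ob(465,197,.005),'gl',ob(122,293,.075),'bot',ob(140,205,.13))
```

```text
((0.5836907625198364, -0.011592105031013489), (0.18551531434059143, 0.1958106905221939), 7.667304039001465) [[ 0.4786998   0.07306213]
 [ 0.504825   -0.12099791]
 [ 0.6886817  -0.09624634]
 [ 0.6625565   0.0978137 ]]
handle [array([0.4477, 0.0249, 0.096 ]), array([ 0.4592, -0.0724,  0.096 ]), array([ 0.4534, -0.0237,  0.096 ])]
knee bar [array([ 0.5025, -0.1294,  0.076 ]), array([ 0.5105, -0.2059,  0.076 ])]
dish [ 0.52766287 -0.21413054  0.016     ]
slide [0.53089393 0.14861653 0.05      ]
obj [ 0.462 -0.36   0.045] meter [ 0.603 -0.386  0.07 ] post [ 0.723 -0.35   0.005] gl [0.463 0.469 0.075] bot [0.663 0.422 0.13 ]
```

```bash
cat >> h.py <<'E'
TH=None
E
python3 - <<'E'
from h import *
c=load('top0')
px=lambda u,v:(u/3.5+230-.4,v/3.5+180-.4)
C=np.array([onz(c,*px(*p),0.095)[:2] for p in [(192,113),(460,86),(489,356),(219,384)]])
print(C.round(4)); print([np.linalg.norm(C[i]-C[i-1]) for i in range(4)])
for i in range(4): 
  d=C[i]-C[i-1]; print(np.arctan2(d[1],d[0])%(np.pi/2))
print(C.mean(0))
# scene crop
c=load('scene0'); cv2.imwrite('pics/scrop.png',cv2.resize(cv2.cvtColor(c['color'],cv2.COLOR_RGB2BGR)[190:310,200:380],None,fx=4.4,fy=4.4,interpolation=cv2.INTER_CUBIC))
E
```

```text
[[ 0.661   0.0959]
 [ 0.6841 -0.0828]
 [ 0.5042 -0.1054]
 [ 0.4813  0.0726]]
[np.float64(0.1812934802886006), np.float64(0.18019805214428575), np.float64(0.18133462895063424), np.float64(0.17945214515981864)]
0.12886424727462803
0.12819396363307733
0.12475063534864539
0.12797042553447557
[ 0.58263269 -0.00493948]
```

View pics/scrop.png

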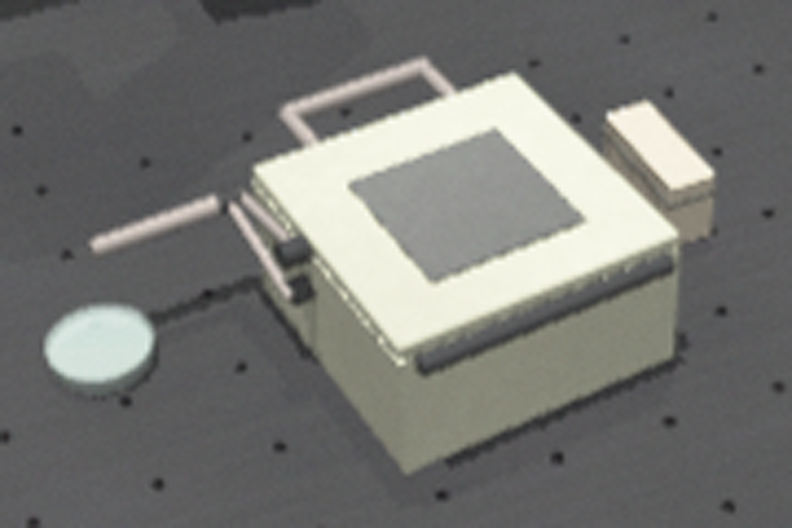

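```bash
cat >> h.py <<'E'
TH=0.128; C0=np.array([0.5826,-0.0049])
def w(x,y,z):  # case mm -> world m
    c,s=np.cos(TH),np.sin(TH); return np.array([C0[0]+(c*x-s*y)/1000,C0[1]+(s*x+c*y)/1000,z/1000])
def st():
    s=readout.get_state(); print('t',round(s['time'],2),'p',(s['eef_pos']*1000).round(1),'F',s['contact_force'].round(1),'op',round(s['opening'],3)); print(R.from_quat(s['tcp_rot']).as_matrix().round(3).tolist(),'q',s['qpos'].round(3)); return s
E
python3 - <<'E'
from h import *
s=st(); Rm=R.from_quat(s['tcp_rot']).as_matrix()
for n in ['wrist0']:
    c=load(n); print('cam in tool',Rm.T@(np.array(c['eye'])-s['eef_pos']), Rm.T@rot(c))
# targets: tool x down, z = +-case x
ex=np.array([np.cos(TH),np.sin(TH),0])
for sg in (1,-1):
    z=sg*ex;x=np.array([0,0,-1.]);y=np.cross(z,x);T=np.stack([x,y,z],1)
    print(sg,R.from_matrix(T@Rm.T).as_rotvec().round(3))
print('handle',w(-130,0,90),'knee',w(-97.6,-160,70))
c=load('wrist0')
E
```

```text
t 0.15 p [ 153.7 -656.7  230.2] F [ 0.4  0.6 -0.4] op 0.998
[[-0.0, 0.974, 0.228], [0.002, 0.228, -0.974], [-1.0, 0.0, -0.002]] q [-1.491  0.287  1.578 -0.     1.279 -0.15 ]
cam in tool [-1.43476158e-01  7.23497518e-02 -1.10931535e-04] [[-2.61819573e-04 -2.85573239e-01  9.58356853e-01]
 [-1.67510209e-04 -9.58356859e-01 -2.85573286e-01]
 [ 9.99999952e-01 -2.35303232e-04  2.03080151e-04]]
1 [-1.000e-03 -1.000e-03  1.469e+00]
-1 [-2.000e-03  1.000e-03 -1.673e+00]
handle [ 0.45366351 -0.0214946   0.09      ] knee [ 0.50622257 -0.17604978  0.07      ]
```

View pics/wrist0.png

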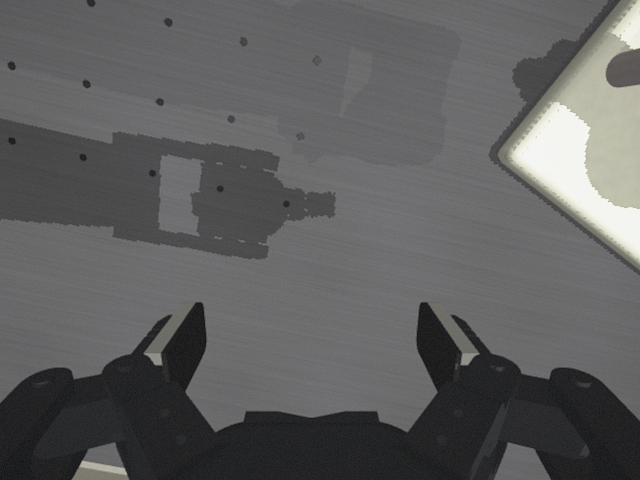

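>>> {"method": "move_arm", "body": {
  "commands": [
    [0, 0, 0.12, 36, 35, 0, 150],
    [0, 0, 0.24, 71, 70, 0, 150],
    [0, 0, 0.37, 106, 106, 0, 150],
    [0, 0, 0.49, 141, 142, 0, 150],
    [0, 0, 0.61, 176, 178, 0, 150],
    [0, 0, 0.73, 206, 217, 0, 150],
    [0, 0, 0.86, 231, 260, 0, 150],
    [0, 0, 0.98, 256, 303, -5, 150],
    [0, 0, 1.1, 276, 349, -10, 150],
    [0, 0, 1.22, 291, 397, -15, 150],
    [0, 0, 1.35, 301, 446, -20, 150],
    [0, 0, 1.469, 306, 496, -30, 150]
  ],
  "newtons": 40
}}

```text
time: 1.35
eef_pos: [0.4602, -0.1613, 0.201]
tcp_rot: [-0.047, 0.706, 0.047, 0.705]
contact_force: [0.9, 0.4, 0.1]
opening: 0.408
```

Run:
```python
from h import *
s=st()
```

```text
t 1.35 p [ 460.2 -161.3  201. ] F [0.9 0.4 0.1] op 0.408
[[-0.0, -0.133, 0.991], [-0.001, 0.991, 0.133], [-1.0, -0.001, -0.0]] q [-5.450e-01 -1.070e-01  2.056e+00 -1.000e-03  1.193e+00 -6.780e-01]
```

>>> {"method": "move_arm", "body": {
  "commands": [
    [0, 0, 0, -2, 46, -15, 150],
    [0, 0, 0, -4, 92, -30, 150],
    [0, 0, 0, -6, 139, -45, 150],
    [0, 0, 0, -6, 139, -45, 150]
  ]
}}

```text
time: 1.75
eef_pos: [0.4513, -0.0171, 0.153]
tcp_rot: [-0.048, 0.707, 0.05, 0.703]
contact_force: [-0.2, -1.2, -0.3]
opening: 0.412
```

Run:
```python
from h import *
s=st(); snap('wrist','wr1'); snap('top','top1')
```

```text
t 1.75 p [451.3 -17.1 153. ] F [-0.2 -1.2 -0.3] op 0.412
[[-0.006, -0.139, 0.99], [0.002, 0.99, 0.139], [-1.0, 0.003, -0.006]] q [-2.640e-01 -1.350e-01  2.175e+00  1.000e-03  1.109e+00 -4.040e-01]
```

View pics/wr1.png

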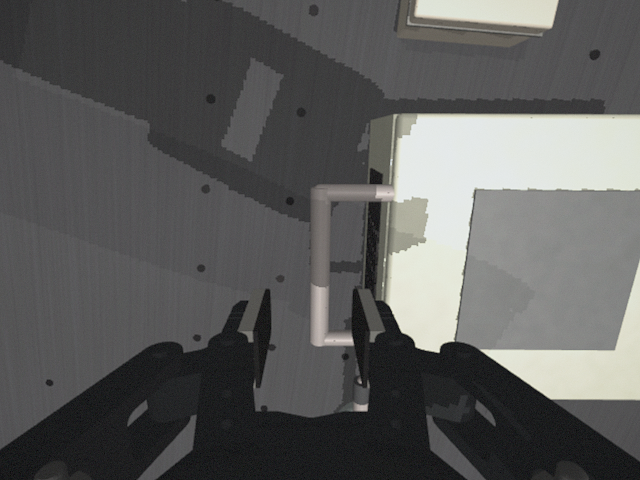

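>>> {"method": "move_arm", "body": {
  "commands": [
    [0, 0, 0, 4, -4, 0, 150],
    [0, 0, 0, 4, -4, -30, 150],
    [0, 0, 0, 4, -4, -60, 150],
    [0, 0, 0, 4, -4, -82, 150],
    [0, 0, 0, 4, -4, -82, 150]
  ]
}}

```text
time: 2.35
eef_pos: [0.4558, -0.0263, 0.0708]
tcp_rot: [-0.047, 0.708, 0.048, 0.703]
contact_force: [-1.0, -0.3, 0.2]
opening: 0.411
```

Run:
```python
from h import *
s=st(); c=snap('wrist','wr2')
```

```text
t 2.35 p [455.8 -26.3  70.8] F [-1.  -0.3  0.2] op 0.411
[[-0.007, -0.133, 0.991], [0.001, 0.991, 0.133], [-1.0, 0.002, -0.007]] q [-2.800e-01  9.000e-03  2.212e+00 -2.000e-03  9.270e-01 -4.120e-01]
```

View pics/wr2.png

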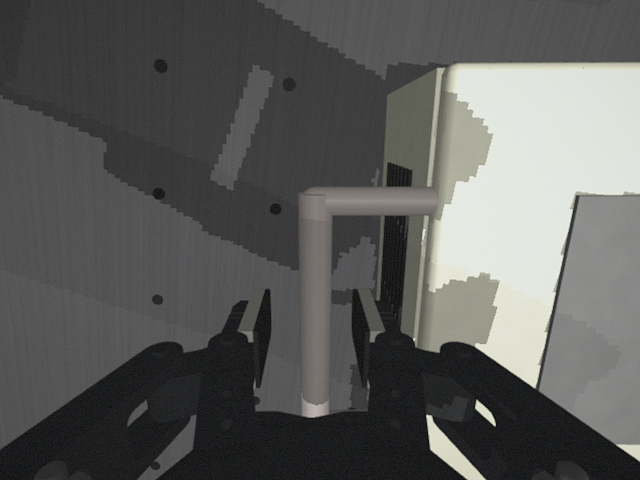

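>>> {"method": "move_arm", "body": {
  "commands": [
    [0, 0, 0, 0, 0, 0, 255],
    [0, 0, 0, 0, 0, 0, 255],
    [0, 0, 0, 0, 0, 0, 255],
    [0, 0, 0, 0, 0, 0, 255],
    [0, 0, 0, 0, 0, 0, 255]
  ],
  "newtons": 50
}}

```text
time: 2.9
eef_pos: [0.4577, -0.0279, 0.0745]
tcp_rot: [-0.049, 0.707, 0.047, 0.704]
contact_force: [-3.7, -3.6, 2.5]
opening: 0.117
```

Run:
```python
from h import *
s=st(); s=st()
# plan: path of handle
c,sn=np.cos(TH),np.sin(TH)
def H(a): return np.array([90-220*np.cos(a)+5*np.sin(a),0,85+220*np.sin(a)+5*np.cos(a)])
for a in np.arange(0,1.31,.1):
    d=w(*H(a))-w(*H(0)); print(round(a,2),(d*1000).round(0))
```

```text
t 2.9 p [457.7 -27.9  74.5] F [-3.7 -3.6  2.5] op 0.117
[[-0.004, -0.134, 0.991], [-0.003, 0.991, 0.134], [-1.0, -0.003, -0.004]] q [-0.28   0.005  2.209 -0.005  0.931 -0.412]
t 2.9 p [457.7 -27.9  74.5] F [-3.7 -3.6  2.5] op 0.117
[[-0.004, -0.134, 0.991], [-0.003, 0.991, 0.134], [-1.0, -0.003, -0.004]] q [-0.28   0.005  2.209 -0.005  0.931 -0.412]
0.0 [0. 0. 0.]
0.1 [ 2.  0. 22.]
0.2 [ 5.  1. 44.]
0.3 [11.  1. 65.]
0.4 [19.  2. 85.]
0.5 [ 29.   4. 105.]
0.6 [ 41.   5. 123.]
0.7 [ 55.   7. 141.]
0.8 [ 70.   9. 156.]
0.9 [ 86.  11. 170.]
1.0 [104.  13. 183.]
1.1 [124.  16. 193.]
1.2 [144.  19. 202.]
1.3 [165.  21. 208.]
```

>>> {"method": "move_arm", "body": {
  "commands": [
    [0, 0, 0, 1, 0, 11, 255],
    [0, 0, 0, 2, 0, 22, 255],
    [0, 0, 0, 3, 0, 33, 255],
    [0, 0, 0, 5, 1, 44, 255],
    [0, 0, 0, 8, 1, 55, 255],
    [0, 0, 0, 11, 1, 65, 255],
    [0, 0, 0, 15, 2, 75, 255],
    [0, 0, 0, 19, 2, 85, 255],
    [0, 0, 0, 24, 3, 95, 255],
    [0, 0, 0, 29, 4, 105, 255],
    [0, 0, 0, 29, 4, 105, 255]
  ]
}}

```text
time: 4.0
eef_pos: [0.4864, -0.024, 0.1816]
tcp_rot: [-0.049, 0.708, 0.047, 0.703]
contact_force: [-8.5, -0.6, 0.3]
opening: 0.121
```

Run:
```python
from h import *
s=st(); c=snap('scene','s1'); cv2.imwrite('pics/s1c.png',cv2.resize(cv2.cvtColor(c['color'],cv2.COLOR_RGB2BGR)[100:310,180:400],None,fx=2.8,fy=2.8))
st()
```

```text
t 4.0 p [486.4 -24.  181.6] F [-8.5 -0.6  0.3] op 0.121
[[-0.007, -0.135, 0.991], [-0.004, 0.991, 0.135], [-1.0, -0.003, -0.007]] q [-0.255 -0.084  2.072 -0.006  1.159 -0.388]
t 4.05 p [486.1 -24.1 181.1] F [-7.3 -1.4  0.5] op 0.113
[[-0.007, -0.135, 0.991], [-0.004, 0.991, 0.135], [-1.0, -0.003, -0.007]] q [-0.255 -0.083  2.073 -0.006  1.158 -0.388]
```

View pics/s1c.png

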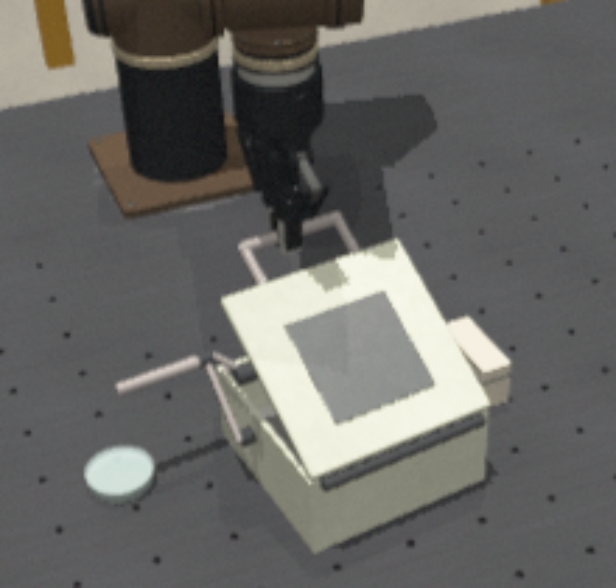

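>>> {"method": "move_arm", "body": {
  "commands": [
    [0, 0, 0, 5, 0, 9, 255],
    [0, 0, 0, 10, 1, 18, 255],
    [0, 0, 0, 17, 2, 27, 255],
    [0, 0, 0, 24, 3, 36, 255],
    [0, 0, 0, 31, 4, 44, 255],
    [0, 0, 0, 39, 5, 51, 255],
    [0, 0, 0, 47, 6, 58, 255],
    [0, 0, 0, 55, 7, 65, 255],
    [0, 0, 0, 64, 8, 72, 255],
    [0, 0, 0, 73, 9, 78, 255],
    [0, 0, 0, 83, 10, 83, 255],
    [0, 0, 0, 93, 12, 88, 255]
  ]
}}

```text
time: 5.25
eef_pos: [0.5789, -0.0114, 0.2727]
tcp_rot: [-0.049, 0.709, 0.047, 0.702]
contact_force: [-7.6, 1.8, 3.5]
opening: 0.116
```

Run:
```python
from h import *
s=st();
```

```text
t 5.25 p [578.9 -11.4 272.7] F [-7.6  1.8  3.5] op 0.116
[[-0.009, -0.135, 0.991], [-0.003, 0.991, 0.135], [-1.0, -0.002, -0.01]] q [-0.193  0.051  1.768 -0.005  1.331 -0.327]
```

>>> {"method": "move_arm", "body": {
  "commands": [
    [0, 0, 0, 5, 0, 2, 255],
    [0, 0, 0, 10, 1, 4, 255],
    [0, 0, 0, 15, 2, 6, 255],
    [0, 0, 0, 20, 3, 8, 255],
    [0, 0, 0, 25, 3, 10, 255],
    [0, 0, 0, 30, 4, 11, 255],
    [0, 0, 0, 30, 4, 11, 255]
  ]
}}

```text
time: 5.95
eef_pos: [0.6102, -0.0072, 0.2864]
tcp_rot: [-0.049, 0.708, 0.047, 0.703]
contact_force: [-3.4, 3.2, 6.6]
opening: 0.116
```

Run:
```python
from h import *
s=st(); c=snap('scene','s2'); cv2.imwrite('pics/s2c.png',cv2.resize(cv2.cvtColor(c['color'],cv2.COLOR_RGB2BGR)[100:310,180:400],None,fx=2.8,fy=2.8))
st()
```

```text
t 5.95 p [610.2  -7.2 286.4] F [-3.4  3.2  6.6] op 0.116
[[-0.006, -0.135, 0.991], [-0.003, 0.991, 0.135], [-1.0, -0.002, -0.006]] q [-0.176  0.111  1.68  -0.004  1.356 -0.311]
t 6.0 p [610.1  -7.2 286.4] F [-3.4  4.6  5.7] op 0.115
[[-0.005, -0.135, 0.991], [-0.003, 0.991, 0.135], [-1.0, -0.002, -0.006]] q [-0.176  0.111  1.68  -0.004  1.356 -0.311]
```

View pics/s2c.png

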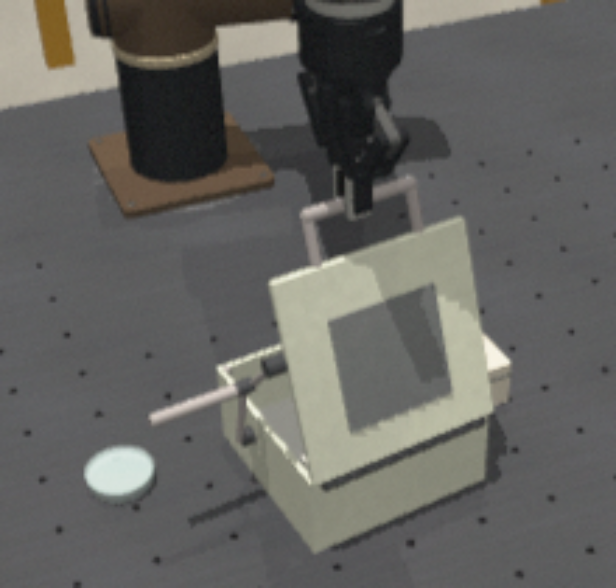

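>>> {"method": "move_arm", "body": {
  "commands": [
    [0, 0, 0, 2, 0, 0, 255],
    [0, 0, 0, 4, 0, 1, 255],
    [0, 0, 0, 6, 1, 1, 255],
    [0, 0, 0, 6, 1, 1, 255]
  ]
}}

```text
time: 6.4
eef_pos: [0.6166, -0.0063, 0.2883]
tcp_rot: [-0.049, 0.707, 0.047, 0.704]
contact_force: [-3.5, 3.4, 3.5]
opening: 0.116
```

Run:
```python
from h import *
s=st();
```

```text
t 6.4 p [616.6  -6.3 288.3] F [-3.5  3.4  3.5] op 0.116
[[-0.004, -0.135, 0.991], [-0.004, 0.991, 0.135], [-1.0, -0.003, -0.005]] q [-0.173  0.123  1.663 -0.004  1.359 -0.308]
```

>>> {"method": "move_arm", "body": {
  "commands": [
    [0, 0, 0, 1.5, 0, 0.5, 255],
    [0, 0, 0, 3, 0.5, 1, 255],
    [0, 0, 0, 3, 0.5, 1, 255],
    [0, 0, 0, 3, 0.5, 1, 255]
  ]
}}

```text
time: 6.8
eef_pos: [0.6197, -0.0059, 0.2892]
tcp_rot: [-0.049, 0.707, 0.047, 0.704]
contact_force: [-2.6, 2.4, 1.8]
opening: 0.114
```

Run:
```python
from h import *
s=st();
```

```text
t 6.8 p [619.7  -5.9 289.2] F [-2.6  2.4  1.8] op 0.114
[[-0.004, -0.135, 0.991], [-0.004, 0.991, 0.135], [-1.0, -0.003, -0.004]] q [-0.171  0.13   1.654 -0.004  1.361 -0.306]
```

>>> {"method": "move_arm", "body": {
  "commands": [
    [0, 0, 0, 1, 0, 0, 255],
    [0, 0, 0, 2, 0, 0.5, 255],
    [0, 0, 0, 2, 0, 0.5, 255]
  ]
}}

```text
time: 7.1
eef_pos: [0.6217, -0.0056, 0.2901]
tcp_rot: [-0.049, 0.707, 0.047, 0.704]
contact_force: [-5.0, 3.3, 3.0]
opening: 0.12
```

>>> {"method": "move_arm", "body": {
  "commands": [
    [0, 0, 0, 1, 0, 0, 255],
    [0, 0, 0, 2, 0, 0.5, 255],
    [0, 0, 0, 2, 0, 0.5, 255]
  ]
}}

```text
time: 7.4
eef_pos: [0.6224, -0.0055, 0.2902]
tcp_rot: [-0.049, 0.709, 0.047, 0.702]
contact_force: [-8.8, 2.8, 3.1]
opening: 0.115
```

Force is starting to rise (taut near here).

>>> {"method": "move_arm", "body": {
  "commands": [
    [0, 0, 0, 1, 0, 0.3, 255],
    [0, 0, 0, 1.5, 0, 0.4, 255],
    [0, 0, 0, 1.5, 0, 0.4, 255]
  ]
}}

```text
time: 7.7
eef_pos: [0.6224, -0.0055, 0.2902]
tcp_rot: [-0.049, 0.71, 0.047, 0.701]
contact_force: [-8.6, 2.4, 2.3]
opening: 0.119
```

>>> {"method": "move_arm", "body": {
  "commands": [
    [0, 0, 0, 2, 0, 0.5, 255],
    [0, 0, 0, 3, 0.4, 0.8, 255],
    [0, 0, 0, 3, 0.4, 0.8, 255]
  ]
}}

```text
time: 8.0
eef_pos: [0.6227, -0.0054, 0.2903]
tcp_rot: [-0.049, 0.713, 0.047, 0.697]
contact_force: [-11.7, 2.6, 4.2]
opening: 0.113
```

Run:
```python
from h import *
s=st(); c=snap('scene','s3'); cv2.imwrite('pics/s3c.png',cv2.resize(cv2.cvtColor(c['color'],cv2.COLOR_RGB2BGR)[100:310,180:400],None,fx=2.8,fy=2.8))
```

```text
t 8.0 p [622.7  -5.4 290.3] F [-11.7   2.6   4.2] op 0.113
[[-0.022, -0.136, 0.99], [-0.004, 0.991, 0.136], [-1.0, -0.001, -0.023]] q [-0.168  0.146  1.634 -0.008  1.383 -0.303]
```

View pics/s3c.png

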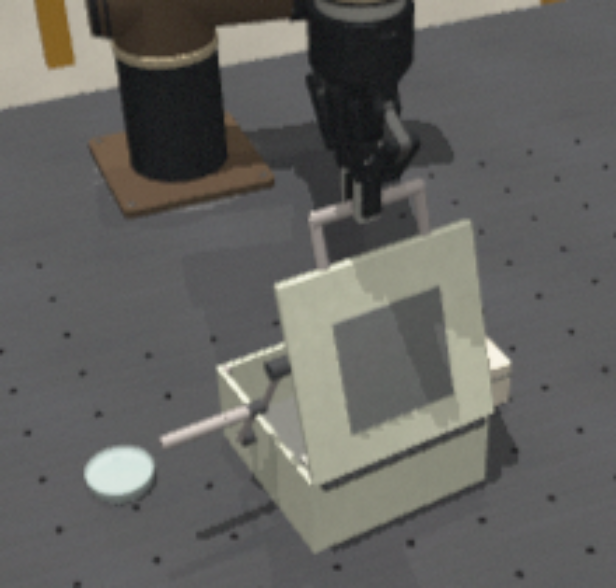

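>>> {"method": "move_arm", "body": {
  "commands": [
    [0, 0, 0, 3, 0.4, 0.8, 255],
    [0, 0, 0, 4.5, 0.6, 1.2, 255],
    [0, 0, 0, 4.5, 0.6, 1.2, 255]
  ]
}}

```text
time: 8.35
eef_pos: [0.6231, -0.0054, 0.2904]
tcp_rot: [-0.049, 0.718, 0.047, 0.692]
contact_force: [-16.1, 1.1, 3.7]
opening: 0.117
```

>>> {"method": "move_arm", "body": {
  "commands": [
    [0, 0, 0, -2, 0, -0.5, 255],
    [0, 0, 0, -4, 0, -1, 255],
    [0, 0, 0, -6, -1, -1.5, 255],
    [0, 0, 0, -8, -1, -2, 255],
    [0, 0, 0, -10, -1, -3, 255],
    [0, 0, 0, -12, -1.5, -3.5, 255],
    [0, 0, 0, -14, -2, -4, 255],
    [0, 0, 0, -14, -2, -4, 255],
    [0, 0, 0, -14, -2, -4, 255]
  ]
}}

```text
time: 9.25
eef_pos: [0.6092, -0.0073, 0.2865]
tcp_rot: [-0.049, 0.718, 0.047, 0.693]
contact_force: [-1.2, 4.0, 1.4]
opening: 0.113
```

Run:
```python
from h import *
s=st(); c=snap('scene','s4'); cv2.imwrite('pics/s4c.png',cv2.resize(cv2.cvtColor(c['color'],cv2.COLOR_RGB2BGR)[200:290,220:310],None,fx=6,fy=6,interpolation=cv2.INTER_CUBIC))
```

```text
t 9.25 p [609.2  -7.3 286.5] F [-1.2  4.   1.4] op 0.113
[[-0.036, -0.136, 0.99], [-0.005, 0.991, 0.136], [-0.999, 0.0, -0.036]] q [-0.174  0.125  1.664 -0.011  1.387 -0.308]
```

View pics/s4c.png

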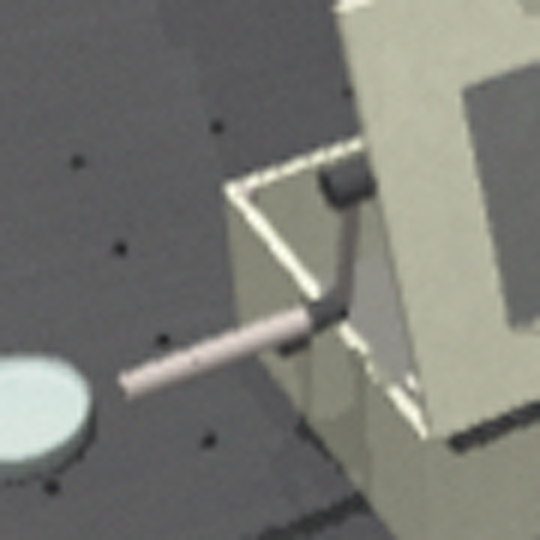

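>>> {"method": "move_arm", "body": {
  "commands": [
    [0, 0, 0, -2, 0, -0.8, 255],
    [0, 0, 0, -4, -0.5, -1.5, 255],
    [0, 0, 0, -6, -1, -2.2, 255],
    [0, 0, 0, -6, -1, -2.2, 255],
    [0, 0, 0, -6, -1, -2.2, 255]
  ]
}}

```text
time: 9.8
eef_pos: [0.6034, -0.0081, 0.2845]
tcp_rot: [-0.049, 0.718, 0.047, 0.693]
contact_force: [-0.0, 4.2, 1.9]
opening: 0.112
```

Run:
```python
from h import *
s=st(); c=snap('scene','s5'); cv2.imwrite('pics/s5c.png',cv2.resize(cv2.cvtColor(c['color'],cv2.COLOR_RGB2BGR)[120:290,200:370],None,fx=3.5,fy=3.5,interpolation=cv2.INTER_CUBIC))
```

```text
t 9.8 p [603.4  -8.1 284.5] F [-0.   4.2  1.9] op 0.112
[[-0.035, -0.136, 0.99], [-0.004, 0.991, 0.136], [-0.999, 0.0, -0.035]] q [-0.177  0.113  1.681 -0.011  1.381 -0.311]
```

View pics/s5c.png

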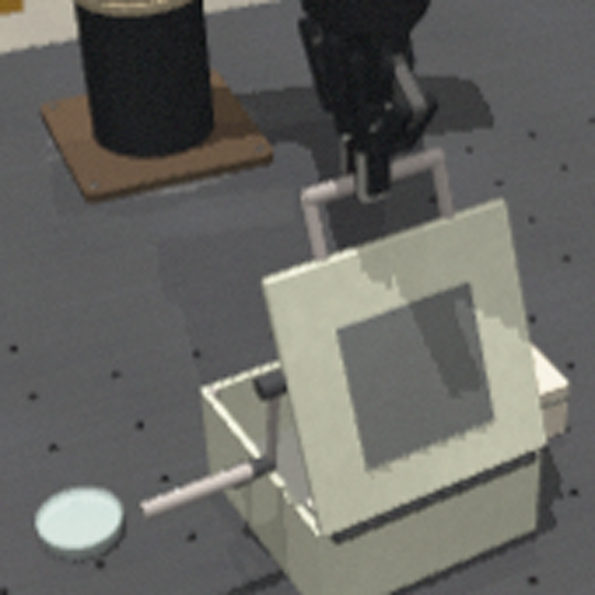

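>>> {"method": "move_arm", "body": {
  "commands": [
    [0, 0, 0, -2, 0, -0.8, 255],
    [0, 0, 0, -3, -0.4, -1, 255],
    [0, 0, 0, -3, -0.4, -1, 255]
  ]
}}

```text
time: 10.15
eef_pos: [0.6017, -0.0084, 0.2843]
tcp_rot: [-0.049, 0.716, 0.047, 0.695]
contact_force: [5.3, 3.9, 2.6]
opening: 0.113
```

>>> {"method": "move_arm", "body": {
  "commands": [
    [0, 0, 0, 1, 0, 0, 215],
    [0, 0, 0, 1, 0, 0, 190],
    [0, 0, 0, 1, 0, 0, 160],
    [0, 0, 0, 1, 0, 0, 120],
    [0, 0, 0, 1, 0, 0, 100],
    [0, 0, 0, 1, 0, 0, 100]
  ]
}}

```text
time: 10.75
eef_pos: [0.6025, -0.0086, 0.284]
tcp_rot: [-0.049, 0.716, 0.047, 0.694]
contact_force: [1.0, -0.1, 0.1]
opening: 0.608
```

Run:
```python
from h import *
s=st(); c=snap('scene','s6'); cv2.imwrite('pics/s6c.png',cv2.resize(cv2.cvtColor(c['color'],cv2.COLOR_RGB2BGR)[120:290,200:370],None,fx=3.5,fy=3.5,interpolation=cv2.INTER_CUBIC))
c=snap('wrist','wr6')
```

```text
t 10.75 p [602.5  -8.6 284. ] F [ 1.  -0.1  0.1] op 0.608
[[-0.031, -0.136, 0.99], [-0.005, 0.991, 0.136], [-1.0, -0.0, -0.031]] q [-0.178  0.109  1.686 -0.01   1.376 -0.313]
```

View pics/s6c.png

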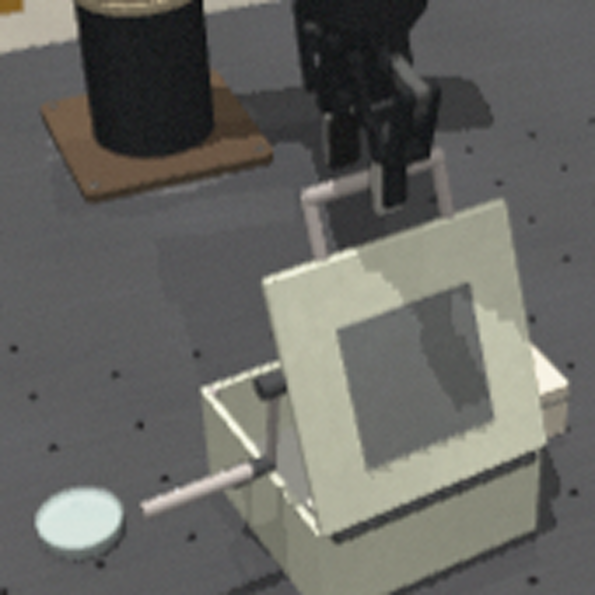

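View pics/wr6.png

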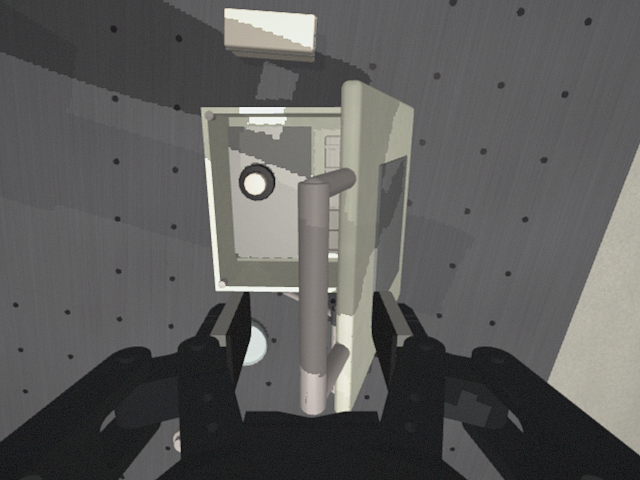

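Run:
```python
from h import *
c=load('wr6'); p=onz(c,255,183,.044); print(p); print('case', R.from_euler('z',-TH).apply(p-w(0,0,0)))
```

```text
[0.5325261  0.00401344 0.044     ]
case [-0.04852645  0.01523249  0.044     ]
```

>>> {"method": "move_arm", "body": {
  "commands": [
    [0, 0, 0, 0, 0, 30, 100],
    [0, 0.03, 0, 0, 0, 60, 100],
    [0, 0.03, 0, -30, 0, 85, 100],
    [0, 0.03, 0, -75, 0, 90, 150],
    [0, 0.03, 0, -120, 0, 90, 200],
    [0, 0.03, 0, -140, 0, 90, 255],
    [0, 0.03, 0, -140, 0, 90, 255]
  ]
}}

```text
time: 11.55
eef_pos: [0.4609, -0.0083, 0.3752]
tcp_rot: [-0.048, 0.726, 0.048, 0.684]
contact_force: [0.2, 0.2, -0.1]
opening: -0.0
```

Run:
```python
from h import *
s=st(); c=snap('wrist','wr7'); d=snap('top','top7'); cv2.imwrite('pics/top7c.png',cv2.resize(cv2.cvtColor(d['color'],cv2.COLOR_RGB2BGR)[180:330,230:450],None,fx=3.5,fy=3.5,interpolation=cv2.INTER_CUBIC))
```

```text
t 11.55 p [460.9  -8.3 375.2] F [ 0.2  0.2 -0.1] op -0.0
[[-0.058, -0.136, 0.989], [-0.005, 0.991, 0.136], [-0.998, 0.003, -0.059]] q [-0.229 -0.242  1.858 -0.018  1.582 -0.364]
```

View pics/wr7.png

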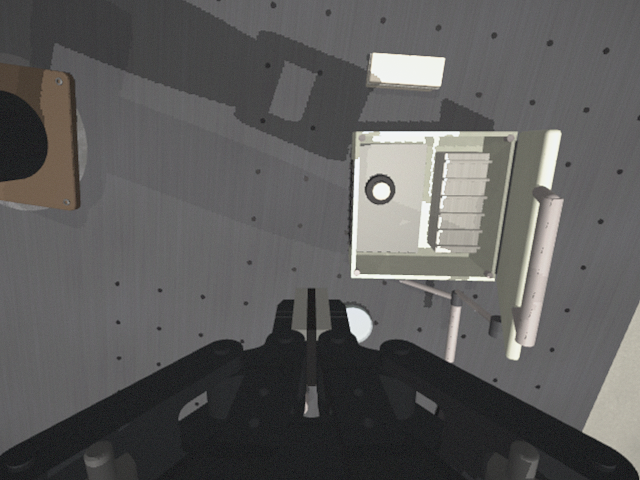

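View pics/top7c.png

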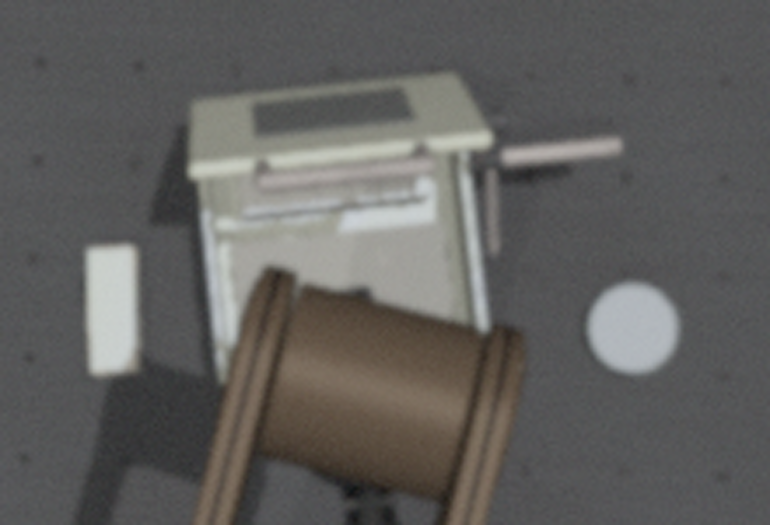

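Run:
```python
from h import *
c=load('wr7'); p=onz(c,381,190,.044); print(p); print('case', R.from_euler('z',-TH).apply(p-w(0,0,0)))
# refine with mask
for n,(u,v) in {'wr6':(255,183),'wr7':(381,190)}.items():
    c=load(n); g=cv2.cvtColor(c['color'],cv2.COLOR_RGB2GRAY)[v-14:v+15,u-14:u+15]; m=(g>170).astype(np.uint8)
    k,l,s,ce=cv2.connectedComponentsWithStats(m); i=l[14,14]; print(n,s[i],ce[i]+[u-14,v-14],onz(c,*(ce[i]+[u-14,v-14]),.044))
s=st(); p=w(-48,15,44)
```

```text
[0.53168671 0.00417359 0.044     ]
case [-0.04933853  0.01549848  0.044     ]
wr6 [  3   4  22  22 348] [254.40517241 183.76436782] [0.53196812 0.00311384 0.044     ]
wr7 [  6   7  17  17 243] [380.99588477 190.9382716 ] [0.53191449 0.002965   0.044     ]
t 11.65 p [462.8  -8.5 374.7] F [ 0.4 -0.2  0.2] op -0.004
[[-0.059, -0.136, 0.989], [-0.005, 0.991, 0.136], [-0.998, 0.003, -0.059]] q [-0.228 -0.237  1.855 -0.018  1.58  -0.364]
```

>>> {"method": "move_arm", "body": {
  "commands": [
    [0, -0.06, 0, 15, 3, -35, 255],
    [0, -0.12, 0, 30, 6, -75, 255],
    [0, -0.12, 0, 45, 9, -115, 255],
    [0, -0.12, 0, 60, 11, -155, 255],
    [0, -0.12, 0, 69, 11, -195, 255],
    [0, -0.12, 0, 69, 11, -235, 255],
    [0, -0.12, 0, 69, 11, -270, 255],
    [0, -0.12, 0, 69, 11, -270, 255]
  ]
}}

```text
time: 12.45
eef_pos: [0.5281, 0.0033, 0.098]
tcp_rot: [-0.05, 0.688, 0.046, 0.722]
contact_force: [0.3, -0.6, -1.1]
opening: 0.004
```

Run:
```python
from h import *
s=st(); c=snap('wrist','wr8');c=snap('scene','s8'); cv2.imwrite('pics/s8c.png',cv2.resize(cv2.cvtColor(c['color'],cv2.COLOR_RGB2BGR)[120:290,200:370],None,fx=3.5,fy=3.5,interpolation=cv2.INTER_CUBIC))
```

```text
t 12.45 p [528.1   3.3  98. ] F [ 0.3 -0.6 -1.1] op 0.004
[[0.048, -0.135, 0.99], [-0.002, 0.991, 0.136], [-0.999, -0.009, 0.047]] q [-0.189  0.093  2.065  0.008  0.936 -0.33 ]
```

View pics/wr8.png

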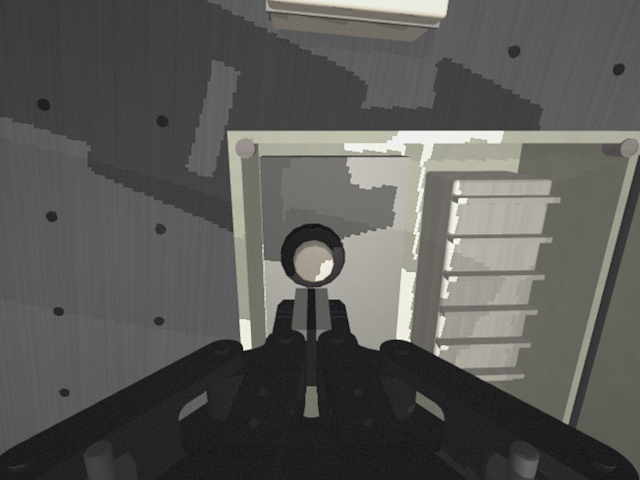

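View pics/s8c.png

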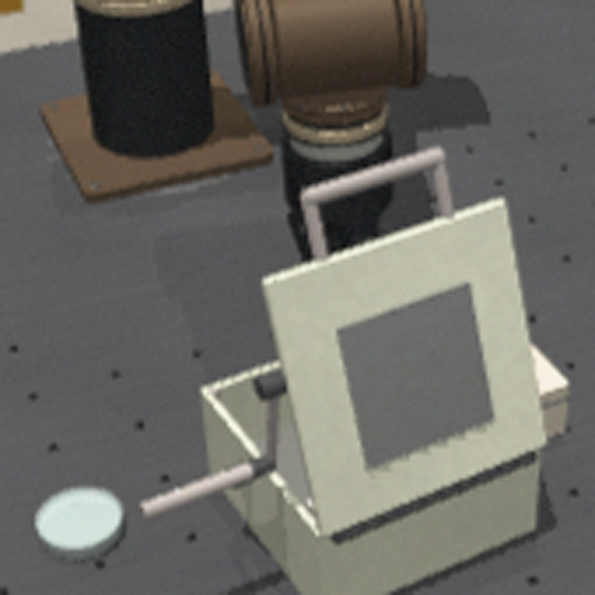

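>>> {"method": "move_arm", "body": {
  "commands": [
    [0, 0, 0, 3, 0, -20, 255],
    [0, 0, 0, 3, 0, -38, 255],
    [0, 0, 0, 3, 0, -48, 255],
    [0, 0, 0, 3, 0, -51, 255],
    [0, 0, 0, 3, 0, -51, 255]
  ]
}}

```text
time: 13.05
eef_pos: [0.5362, 0.0023, 0.0544]
tcp_rot: [-0.051, 0.684, 0.045, 0.727]
contact_force: [-0.2, -0.1, 0.4]
opening: 0.002
```

>>> {"method": "move_arm", "body": {
  "commands": [
    [0, 0, 0, -2, 0, -4, 255],
    [0, 0, 0, -3, 0, -8, 255],
    [0, 0, 0, -3, 0, -8, 255]
  ]
}}

```text
time: 13.35
eef_pos: [0.5329, 0.0024, 0.0462]
tcp_rot: [-0.051, 0.684, 0.045, 0.726]
contact_force: [-0.2, 0.3, -0.0]
opening: 0.001
```

>>> {"method": "move_arm", "body": {
  "commands": [
    [0, 0, 0, 0, 0, -2, 255],
    [0, 0, 0, 0, 0, -4, 255],
    [0, 0, 0, 0, 0, -5, 255],
    [0, 0, 0, 0, 0, -5, 255]
  ]
}}

```text
time: 13.75
eef_pos: [0.5331, 0.0023, 0.0415]
tcp_rot: [-0.051, 0.684, 0.045, 0.727]
contact_force: [-0.8, 0.4, 2.9]
opening: 0.001
```

>>> {"method": "move_arm", "body": {
  "commands": [
    [0, 0, 0, 0, 0, -2, 255],
    [0, 0, 0, 0, 0, -4, 255],
    [0, 0, 0, 0, 0, -4, 255]
  ]
}}

```text
time: 14.05
eef_pos: [0.5339, 0.0023, 0.0383]
tcp_rot: [-0.051, 0.683, 0.045, 0.727]
contact_force: [-1.7, 1.1, 6.2]
opening: 0.002
```

>>> {"method": "move_arm", "body": {
  "commands": [
    [0, 0, 0, 0, 0, -1, 255],
    [0, 0, 0, 0, 0, -2, 255],
    [0, 0, 0, 0, 0, -2, 255]
  ]
}}

```text
time: 14.35
eef_pos: [0.5341, 0.0023, 0.0381]
tcp_rot: [-0.051, 0.684, 0.045, 0.726]
contact_force: [-5.2, 1.1, 14.0]
opening: 0.002
```

>>> {"method": "move_arm", "body": {
  "commands": [
    [0, 0, 0, 0, 0, 5, 255],
    [0, 0, 0, 0, 0, 10, 255],
    [0, 0, 0, -2, 0, 40, 255],
    [0, 0, 0, -5, 0, 80, 255],
    [0, 0, 0, -15, -10, 120, 255],
    [0, 0, 0, -25, -45, 160, 255],
    [0, 0, -0.12, -35, -90, 180, 255],
    [0, 0, -0.24, -40, -135, 180, 255],
    [0, 0, -0.36, -40, -180, 180, 255],
    [0, 0, -0.48, -40, -220, 180, 220],
    [0, 0, -0.6, -40, -250, 180, 180],
    [0, 0, -0.75, -40, -260, 180, 150]
  ]
}}

```text
time: 15.55
eef_pos: [0.4935, -0.2607, 0.2175]
tcp_rot: [0.206, 0.654, -0.228, 0.691]
contact_force: [-0.0, 0.1, 0.7]
opening: 0.412
```

Run:
```python
from h import *
s=st(); c=snap('wrist','wr9');c=snap('scene','s9'); d=snap('top','top9'); a=cv2.resize(c['color'][120:290,200:370],(400,400),interpolation=cv2.INTER_CUBIC); b=cv2.resize(d['color'][170:340,260:430],(400,400),interpolation=cv2.INTER_CUBIC)
cv2.imwrite('pics/b9.png',cv2.cvtColor(np.hstack([a,b]),cv2.COLOR_RGB2BGR))
```

```text
t 15.55 p [ 493.5 -260.7  217.5] F [-0.   0.1  0.7] op 0.412
[[0.041, 0.583, 0.811], [-0.046, 0.812, -0.582], [-0.998, -0.013, 0.06]] q [-0.663  0.01   1.914 -0.012  1.158 -0.036]
```

View pics/b9.png

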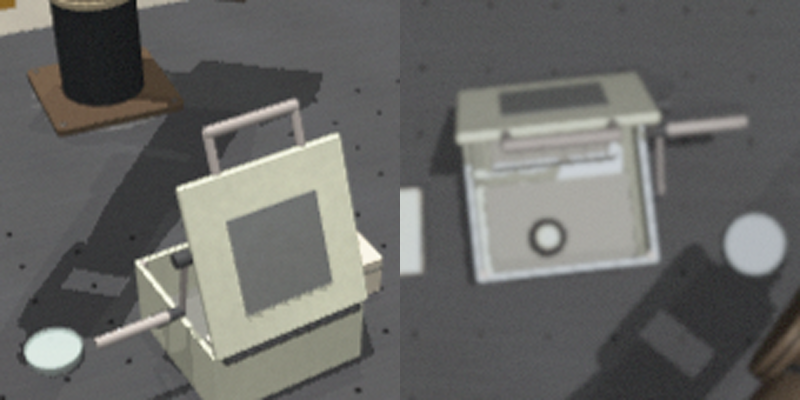

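View pics/wr9.png

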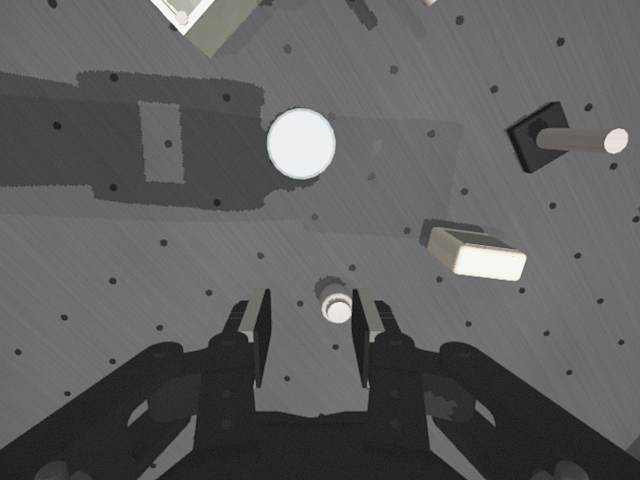

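Run:
```python
from h import *
d=load('top9'); A=onz(d,373.9,224.8,.1105);B=onz(d,407,221.9,.1105); print(A,B); rc=R.from_euler('z',-TH)
print('case',rc.apply(A-w(0,0,0))*1000,rc.apply(B-w(0,0,0))*1000)
s=readout.get_state(); Rm=R.from_quat(s['tcp_rot']).as_matrix()
ex=-np.array([np.cos(TH),np.sin(TH),0]); x=np.array([0,0,-1.]);y=np.cross(ex,x);T=np.stack([x,y,ex],1)
print(R.from_matrix(T@Rm.T).as_rotvec()); print(w(36,-167,110.5))
```

```text
[ 0.63433446 -0.1123094   0.1105    ] [ 0.64312044 -0.18887977  0.1105    ]
case [  37.60033391 -113.13464331  110.5       ] [  36.54017884 -190.20014483  110.5       ]
[ 0.06907071 -0.03381608 -2.40063522]
[ 0.63962317 -0.16593838  0.1105    ]
```

>>> {"method": "move_arm", "body": {
  "commands": [
    [0.005, 0, -0.15, 10, 0, 0, 150],
    [0.01, 0, -0.3, 20, 0, 0, 150],
    [0.015, 0, -0.45, 30, 0, 0, 150],
    [0.02, 0, -0.6, 40, 0, 0, 150],
    [0.02, 0, -0.75, 50, 0, 0, 150],
    [0.03, 0, -0.9, 60, 0, 0, 150],
    [0.03, -0.01, -1.05, 70, 0, 0, 150],
    [0.035, -0.015, -1.2, 80, 0, 0, 150],
    [0.04, -0.02, -1.35, 90, 10, 0, 150],
    [0.05, -0.02, -1.5, 100, 20, 0, 150],
    [0.05, -0.025, -1.65, 110, 30, 0, 150],
    [0.05, -0.025, -1.8, 120, 40, 0, 150]
  ]
}}

```text
time: 16.9
eef_pos: [0.614, -0.216, 0.2169]
tcp_rot: [-0.657, -0.246, 0.665, -0.258]
contact_force: [0.2, 0.5, -0.5]
opening: 0.413
```

```bash
cat > g.py <<'E'
from h import *
s=st(); Rm=R.from_quat(s['tcp_rot']).as_matrix()
ex=-np.array([np.cos(TH),np.sin(TH),0]); x=np.array([0,0,-1.]);y=np.cross(ex,x);T=np.stack([x,y,ex],1)
print(R.from_matrix(T@Rm.T).as_rotvec().round(3)); print('to knee',((w(37,-167,91.5)-s['eef_pos'])*1000).round(1))
E
python3 g.py
```

```text
t 16.9 p [ 614.  -216.   216.9] F [ 0.2  0.5 -0.5] op 0.413
[[-0.005, 0.666, -0.746], [-0.019, -0.746, -0.666], [-1.0, 0.011, 0.016]] q [-0.487  0.245  1.654 -0.02   1.238  1.933]
[ 0.017 -0.01  -0.601]
to knee [  26.6   50.2 -125.4]
```

>>> {"method": "move_arm", "body": {
  "commands": [
    [0, 0, -0.15, 7, 10, 0, 150],
    [0.01, 0, -0.3, 14, 20, -5, 150],
    [0.015, -0.01, -0.45, 20, 35, -20, 150],
    [0.017, -0.01, -0.6, 26, 50, -50, 150],
    [0.017, -0.01, -0.6, 26, 50, -60, 150]
  ]
}}

```text
time: 17.4
eef_pos: [0.6385, -0.1624, 0.1531]
tcp_rot: [-0.704, -0.049, 0.707, -0.046]
contact_force: [0.3, 0.3, -0.9]
opening: 0.411
```

```bash
python3 g.py
python3 - <<'E'
from h import *
c=snap('wrist','wr10')
E
```

```text
t 17.4 p [ 638.5 -162.4  153.1] F [ 0.3  0.3 -0.9] op 0.411
[[-0.006, 0.135, -0.991], [0.004, -0.991, -0.135], [-1.0, -0.004, 0.005]] q [-4.030e-01  3.240e-01  1.678e+00  1.000e-03  1.146e+00  2.603e+00]
[-0.004 -0.006 -0.007]
to knee [  2.1  -3.4 -61.6]
```

View pics/wr10.png

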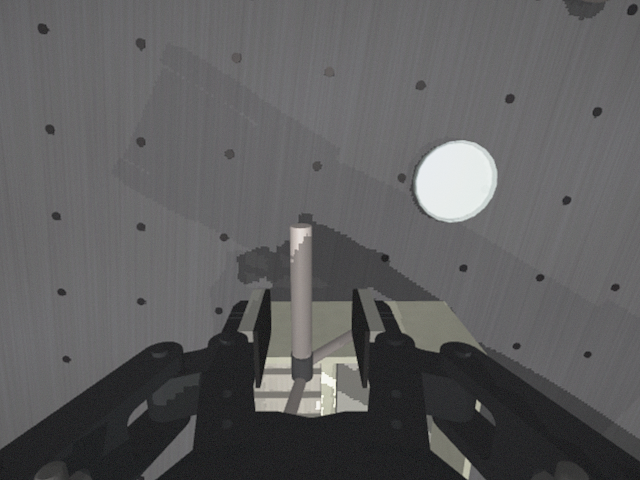

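>>> {"method": "move_arm", "body": {
  "commands": [
    [0, 0, 0, 3.5, -5, -10, 150],
    [0, 0, 0, 3.5, -5, -35, 150],
    [0, 0, 0, 3.5, -5, -61, 150],
    [0, 0, 0, 3.5, -5, -61, 150]
  ]
}}

```text
time: 17.85
eef_pos: [0.6388, -0.1682, 0.0872]
tcp_rot: [-0.701, -0.051, 0.71, -0.046]
contact_force: [-0.9, 0.6, -1.9]
opening: 0.413
```

```bash
python3 g.py
python3 - <<'E'
from h import *
c=snap('wrist','wr11')
E
```

```text
t 17.85 p [ 638.8 -168.2   87.2] F [-0.9  0.6 -1.9] op 0.413
[[-0.014, 0.138, -0.99], [0.006, -0.99, -0.138], [-1.0, -0.008, 0.013]] q [-0.411  0.407  1.701 -0.     1.049  2.592]
[-0.006 -0.014 -0.01 ]
to knee [1.9 2.4 4.3]
```

View pics/wr11.png

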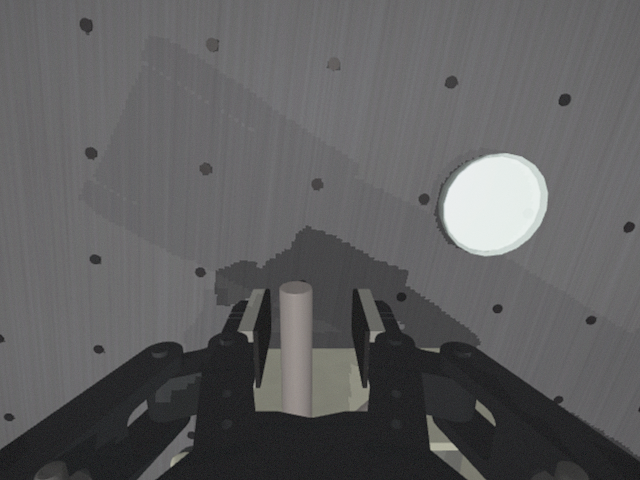

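>>> {"method": "move_arm", "body": {
  "commands": [
    [0, 0, 0, 5, 2, 3, 150],
    [0, 0, 0, 5, 2, 3, 150],
    [0, 0, 0, 5, 2, 3, 190],
    [0, 0, 0, 5, 2, 3, 210],
    [0, 0, 0, 5, 2, 3, 255],
    [0, 0, 0, 5, 2, 3, 255],
    [0, 0, 0, 5, 2, 3, 255]
  ],
  "newtons": 60
}}

```text
time: 18.6
eef_pos: [0.6448, -0.167, 0.0936]
tcp_rot: [-0.701, -0.051, 0.709, -0.047]
contact_force: [-4.8, -0.2, 5.9]
opening: 0.116
```

```bash
python3 g.py
python3 - <<'E'
from h import *
c=snap('wrist','wr12');c=snap('scene','s12'); cv2.imwrite('pics/s12c.png',cv2.resize(cv2.cvtColor(c['color'],cv2.COLOR_RGB2BGR)[120:290,200:370],None,fx=3.5,fy=3.5,interpolation=cv2.INTER_CUBIC))
def K(p): return np.array([-20-79*np.cos(p),0,55+79*np.sin(p)])
# lid from knee link angle
from scipy.optimize import brentq
def lid(p):
    k=K(p)
    f=lambda a: np.hypot(90-110*np.cos(a)-k[0],85+110*np.sin(a)-k[2])-79
    xs=np.linspace(-.1,1.4,600); v=[f(x) for x in xs]
    return [round(brentq(f,xs[i],xs[i+1]),3) for i in range(599) if v[i]*v[i+1]<0]
p0=2.36
for p in np.r_[2.36,2.3,2.2,2.11,np.arange(2.0,.1,-.1),.19]:
    d=(w(*K(p))-w(*K(p0)))*1000; print(round(p,2),d.round(1),lid(p))
E
```

```text
t 18.6 p [ 644.8 -167.    93.6] F [-4.8 -0.2  5.9] op 0.116
[[-0.012, 0.138, -0.99], [0.004, -0.99, -0.138], [-1.0, -0.006, 0.011]] q [-4.050e-01  4.080e-01  1.686e+00 -1.000e-03  1.060e+00  2.599e+00]
[-0.004 -0.012 -0.01 ]
to knee [-4.2  1.2 -2.1]
2.36 [0. 0. 0.] [1.215]
2.3 [-3.4 -0.4  3.3] [1.253]
2.2 [-9.5 -1.2  8.2] [1.289]
2.11 [-15.4  -2.   12.1] [1.299]
2.0 [-23.   -3.   16.2] [1.289]
1.9 [-30.3  -3.9  19.1] [1.264]
1.8 [-37.8  -4.9  21.3] [1.228]
1.7 [-45.5  -5.9  22.7] [1.182]
1.6 [-53.3  -6.9  23.3] [1.13]
1.5 [-61.2  -7.9  23.2] [1.072]
1.4 [-68.9  -8.9  22.2] [1.008]
1.3 [-76.6  -9.9  20.5] [0.942]
1.2 [-84.  -10.8  18. ] [0.871]
1.1 [-91.2 -11.7  14.8] [0.798]
1.0 [-97.9 -12.6  10.8] [0.723]
0.9 [-104.3  -13.4    6.2] [0.645]
0.8 [-110.2  -14.2    1. ] [0.565]
0.7 [-115.5  -14.9   -4.8] [0.483]
0.6 [-120.3  -15.5  -11. ] [0.399]
0.5 [-124.4  -16.   -17.8] [0.312]
0.4 [-127.8  -16.4  -24.9] [0.222]
0.3 [-130.5  -16.8  -32.3] [0.125]
0.2 [-132.4  -17.   -40. ] [0.012]
0.19 [-132.6  -17.1  -40.7] [-0.001]
```

View pics/s12c.png

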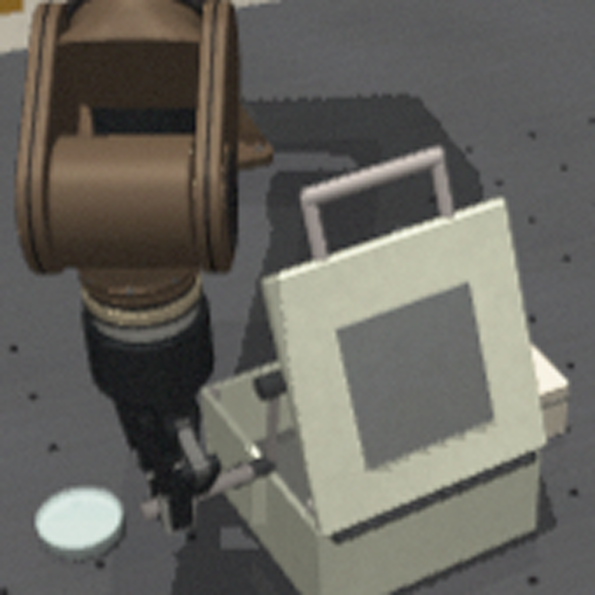

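>>> {"method": "move_arm", "body": {
  "commands": [
    [0, 0, 0, -2, 0, 2, 255],
    [0, 0, 0, -3.5, -0.4, 3.5, 255],
    [0, 0, 0, -6.5, -1, 6, 255],
    [0, 0, 0, -9.5, -1.2, 8.5, 255],
    [0, 0, 0, -12.5, -1.6, 10.5, 255],
    [0, 0, 0, -15.5, -2, 12.5, 255],
    [0, 0, 0, -19, -2.5, 14.5, 255],
    [0, 0, 0, -23, -3, 16.5, 255]
  ]
}}

```text
time: 19.5
eef_pos: [0.6227, -0.17, 0.1115]
tcp_rot: [-0.702, -0.05, 0.708, -0.047]
contact_force: [4.8, -0.1, 1.4]
opening: 0.116
```

```bash
python3 g.py
python3 - <<'E'
from h import *
c=snap('scene','s13'); cv2.imwrite('pics/s13c.png',cv2.resize(cv2.cvtColor(c['color'],cv2.COLOR_RGB2BGR)[120:290,200:370],None,fx=3.5,fy=3.5,interpolation=cv2.INTER_CUBIC))
st()
E
```

```text
t 19.5 p [ 622.7 -170.   111.5] F [ 4.8 -0.1  1.4] op 0.116
[[-0.009, 0.138, -0.99], [0.004, -0.99, -0.138], [-1.0, -0.005, 0.008]] q [-0.423  0.345  1.734  0.     1.072  2.58 ]
[-0.004 -0.009 -0.01 ]
to knee [ 17.9   4.2 -20. ]
t 19.55 p [ 622.2 -170.1  111.7] F [4.1 1.3 1.6] op 0.117
[[-0.009, 0.138, -0.99], [0.004, -0.99, -0.138], [-1.0, -0.005, 0.009]] q [-0.424  0.344  1.735 -0.     1.073  2.58 ]
```

View pics/s13c.png

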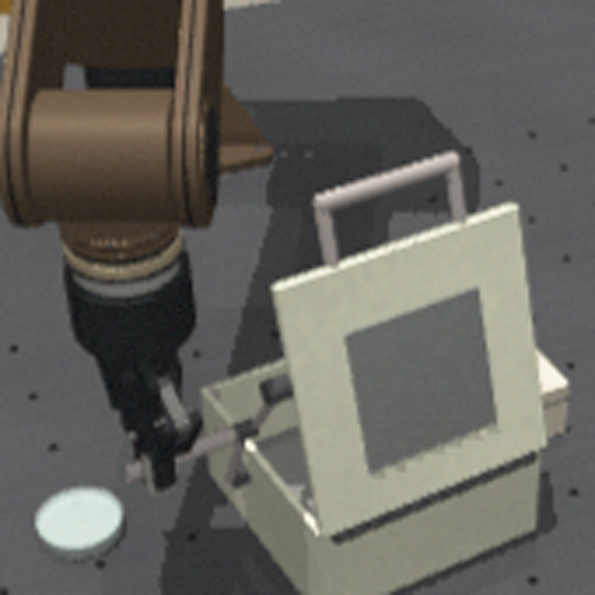

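>>> {"method": "move_arm", "body": {
  "commands": [
    [0, 0, 0, -3.6, -0.5, 1, 255],
    [0, 0, 0, -7.3, -0.9, 2, 255],
    [0, 0, 0, -11, -1.4, 3, 255],
    [0, 0, 0, -14.8, -1.9, 4, 255],
    [0, 0, 0, -18.6, -2.4, 5, 255],
    [0, 0, 0, -22.5, -2.9, 5.5, 255],
    [0, 0, 0, -26.4, -3.4, 6, 255],
    [0, 0, 0, -30.3, -3.9, 6, 255],
    [0, 0, 0, -34.2, -4.4, 6, 255],
    [0, 0, 0, -38.2, -4.9, 6, 255]
  ]
}}

```text
time: 20.55
eef_pos: [0.5867, -0.1751, 0.1215]
tcp_rot: [-0.705, -0.05, 0.706, -0.047]
contact_force: [6.4, 3.7, 7.8]
opening: 0.112
```

```bash
python3 g.py
python3 - <<'E'
from h import *
c=snap('scene','s14'); cv2.imwrite('pics/s14c.png',cv2.resize(cv2.cvtColor(c['color'],cv2.COLOR_RGB2BGR)[120:290,200:370],None,fx=3.5,fy=3.5,interpolation=cv2.INTER_CUBIC))
st()
E
```

```text
t 20.55 p [ 586.7 -175.1  121.5] F [6.4 3.7 7.8] op 0.112
[[-0.001, 0.137, -0.991], [0.003, -0.991, -0.137], [-1.0, -0.003, 0.001]] q [-0.456  0.262  1.819  0.003  1.063  2.546]
[-0.003 -0.001 -0.009]
to knee [ 53.9   9.3 -30. ]
t 20.6 p [ 585.4 -175.3  121.9] F [-1.2  3.1 12.7] op 0.112
[[-0.005, 0.138, -0.99], [0.003, -0.99, -0.138], [-1.0, -0.003, 0.004]] q [-4.570e-01  2.610e-01  1.819e+00  1.000e-03  1.067e+00  2.546e+00]
```

View pics/s14c.png

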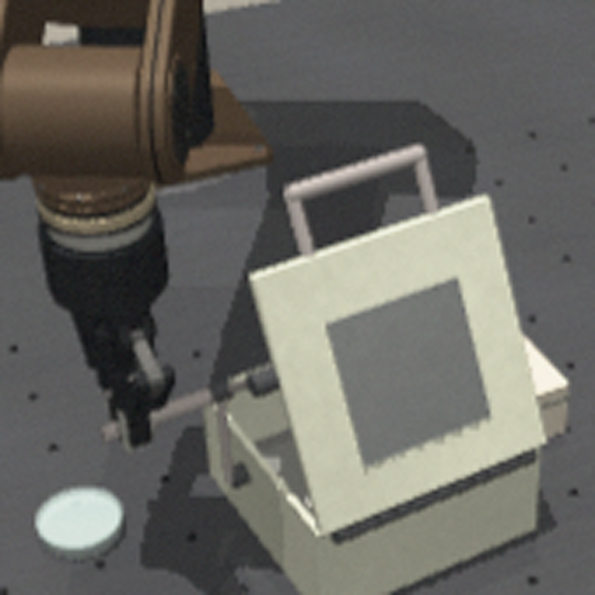

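>>> {"method": "move_arm", "body": {
  "commands": [
    [0, 0, 0, -4, -0.5, 0.5, 255],
    [0, 0, 0, -8, -1, 0, 255],
    [0, 0, 0, -12, -1.5, -0.5, 255],
    [0, 0, 0, -16, -2, -1.5, 255],
    [0, 0, 0, -20, -2.5, -3, 255],
    [0, 0, 0, -24, -3, -4, 255],
    [0, 0, 0, -27.5, -3.5, -5.5, 255],
    [0, 0, 0, -31, -4, -7.5, 255],
    [0, 0, 0, -34.5, -4.4, -9.5, 255],
    [0, 0, 0, -38, -4.8, -11.5, 255]
  ]
}}

```text
time: 21.6
eef_pos: [0.5471, -0.1804, 0.111]
tcp_rot: [-0.704, -0.05, 0.707, -0.048]
contact_force: [0.8, 1.5, 6.6]
opening: 0.111
```

```bash
python3 g.py
python3 - <<'E'
from h import *
c=snap('scene','s15'); cv2.imwrite('pics/s15c.png',cv2.resize(cv2.cvtColor(c['color'],cv2.COLOR_RGB2BGR)[120:290,200:370],None,fx=3.5,fy=3.5,interpolation=cv2.INTER_CUBIC))
st()
E
```

```text
t 21.6 p [ 547.1 -180.4  111. ] F [0.8 1.5 6.6] op 0.111
[[-0.005, 0.137, -0.991], [0.003, -0.991, -0.137], [-1.0, -0.003, 0.004]] q [-0.495  0.203  1.912 -0.     1.032  2.509]
[-0.003 -0.005 -0.01 ]
to knee [ 93.5  14.6 -19.5]
t 21.65 p [ 545.6 -180.5  109.5] F [-3.2 -3.8 -1.3] op 0.112
[[-0.008, 0.138, -0.99], [0.002, -0.99, -0.138], [-1.0, -0.003, 0.008]] q [-4.950e-01  2.040e-01  1.914e+00 -2.000e-03  1.032e+00  2.509e+00]
```

View pics/s15c.png

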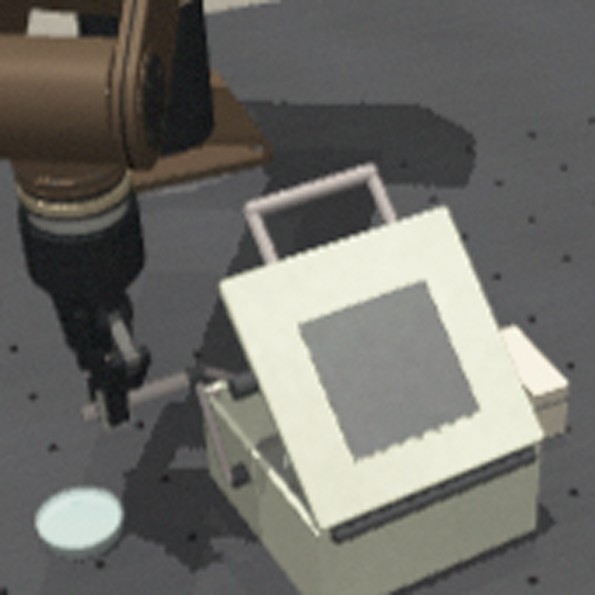

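>>> {"method": "move_arm", "body": {
  "commands": [
    [0, 0, 0, -2.7, -0.3, -2, 255],
    [0, 0, 0, -5.3, -0.7, -4, 255],
    [0, 0, 0, -8.2, -1, -6.5, 255],
    [0, 0, 0, -11, -1.5, -9.3, 255],
    [0, 0, 0, -13.8, -1.8, -12.2, 255],
    [0, 0, 0, -16.3, -2.1, -15, 255],
    [0, 0, 0, -18.8, -2.4, -18.2, 255],
    [0, 0, 0, -21, -2.7, -21.3, 255],
    [0, 0, 0, -23.2, -3, -24.7, 255],
    [0, 0, 0, -25.2, -3.3, -28, 255]
  ]
}}

```text
time: 22.65
eef_pos: [0.5203, -0.184, 0.0811]
tcp_rot: [-0.703, -0.05, 0.708, -0.048]
contact_force: [1.8, -3.0, 1.4]
opening: 0.107
```

```bash
python3 g.py
python3 - <<'E'
from h import *
c=snap('scene','s16'); cv2.imwrite('pics/s16c.png',cv2.resize(cv2.cvtColor(c['color'],cv2.COLOR_RGB2BGR)[120:290,200:370],None,fx=3.5,fy=3.5,interpolation=cv2.INTER_CUBIC))
st()
E
```

```text
t 22.65 p [ 520.3 -184.    81.1] F [ 1.8 -3.   1.4] op 0.107
[[-0.008, 0.138, -0.99], [0.002, -0.99, -0.138], [-1.0, -0.003, 0.007]] q [-0.523  0.197  1.982 -0.003  0.97   2.482]
[-0.002 -0.008 -0.01 ]
to knee [120.3  18.1  10.4]
t 22.7 p [ 520.  -184.    80.7] F [ 0.8 -4.4 -2.6] op 0.112
[[-0.008, 0.138, -0.99], [0.002, -0.99, -0.138], [-1.0, -0.003, 0.008]] q [-0.523  0.197  1.983 -0.003  0.969  2.482]
```

View pics/s16c.png

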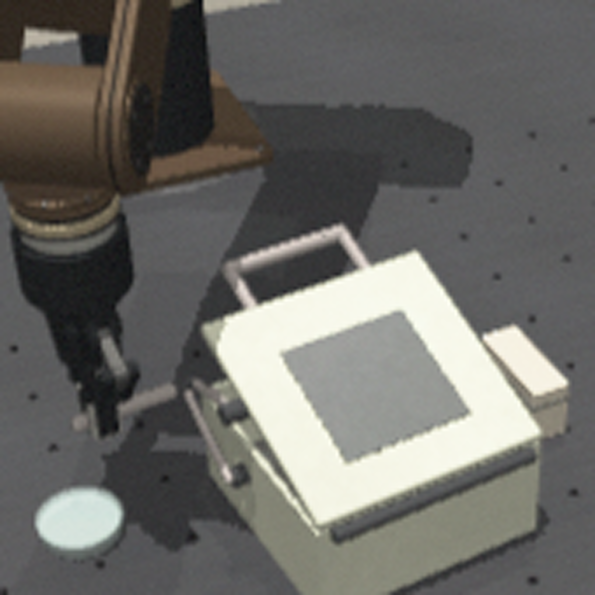

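>>> {"method": "move_arm", "body": {
  "commands": [
    [0, 0, 0, -1.8, -0.2, -3.5, 255],
    [0, 0, 0, -3.4, -0.4, -7, 255],
    [0, 0, 0, -4.8, -0.6, -10.5, 255],
    [0, 0, 0, -6.1, -0.8, -14.5, 255],
    [0, 0, 0, -6.8, -0.9, -17, 255],
    [0, 0, 0, -7.5, -1, -19.5, 255],
    [0, 0, 0, -8, -1, -22, 255],
    [0, 0, 0, -8.2, -1, -23, 255],
    [0, 0, 0, -8.2, -1, -23, 255]
  ]
}}

```text
time: 23.6
eef_pos: [0.5116, -0.185, 0.0573]
tcp_rot: [-0.702, -0.05, 0.708, -0.048]
contact_force: [3.9, -3.6, -4.9]
opening: 0.118
```

```bash
python3 g.py
python3 - <<'E'
from h import *
c=snap('scene','s17'); cv2.imwrite('pics/s17c.png',cv2.resize(cv2.cvtColor(c['color'],cv2.COLOR_RGB2BGR)[120:290,200:370],None,fx=3.5,fy=3.5,interpolation=cv2.INTER_CUBIC))
st()
E
```

```text
t 23.6 p [ 511.6 -185.    57.3] F [ 3.9 -3.6 -4.9] op 0.118
[[-0.009, 0.138, -0.99], [0.002, -0.99, -0.138], [-1.0, -0.003, 0.008]] q [-0.532  0.219  2.009 -0.004  0.922  2.473]
[-0.002 -0.009 -0.01 ]
to knee [129.   19.2  34.2]
t 23.65 p [ 511.6 -185.    57.2] F [ 3.6 -4.9 -5.2] op 0.115
[[-0.009, 0.138, -0.99], [0.002, -0.99, -0.138], [-1.0, -0.003, 0.009]] q [-0.532  0.219  2.009 -0.004  0.922  2.473]
```

View pics/s17c.png

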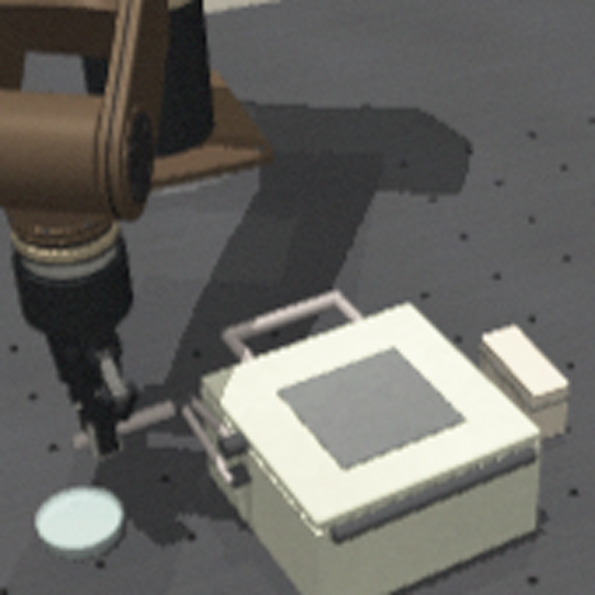

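>>> {"method": "move_arm", "body": {
  "commands": [
    [0, 0, 0, -0.5, 0, -1.5, 255],
    [0, 0, 0, -0.5, 0, -3, 255],
    [0, 0, 0, -0.5, 0, -4, 255],
    [0, 0, 0, -0.5, 0, -4, 255]
  ]
}}

```text
time: 24.05
eef_pos: [0.5117, -0.1851, 0.0559]
tcp_rot: [-0.702, -0.05, 0.709, -0.048]
contact_force: [-1.1, -0.7, 10.7]
opening: 0.116
```

>>> {"method": "move_arm", "body": {
  "commands": [
    [0, 0, 0, -0.5, 0, -1.5, 255],
    [0, 0, 0, -0.5, 0, -3, 255],
    [0, 0, 0, -0.5, 0, -3, 255]
  ]
}}

```text
time: 24.35
eef_pos: [0.5117, -0.1851, 0.0557]
tcp_rot: [-0.702, -0.05, 0.709, -0.048]
contact_force: [-3.4, -0.1, 11.4]
opening: 0.116
```

```bash
python3 g.py
python3 - <<'E'
from h import *
c=snap('scene','s18'); cv2.imwrite('pics/s18c.png',cv2.resize(cv2.cvtColor(c['color'],cv2.COLOR_RGB2BGR)[180:310,200:380],None,fx=4.4,fy=4.4,interpolation=cv2.INTER_CUBIC))
E
```

```text
t 24.35 p [ 511.7 -185.1   55.7] F [-3.4 -0.1 11.4] op 0.116
[[-0.01, 0.139, -0.99], [0.003, -0.99, -0.139], [-1.0, -0.004, 0.01]] q [-0.532  0.223  2.008 -0.004  0.921  2.473]
[-0.003 -0.01  -0.011]
to knee [128.9  19.3  35.8]
```

View pics/s18c.png

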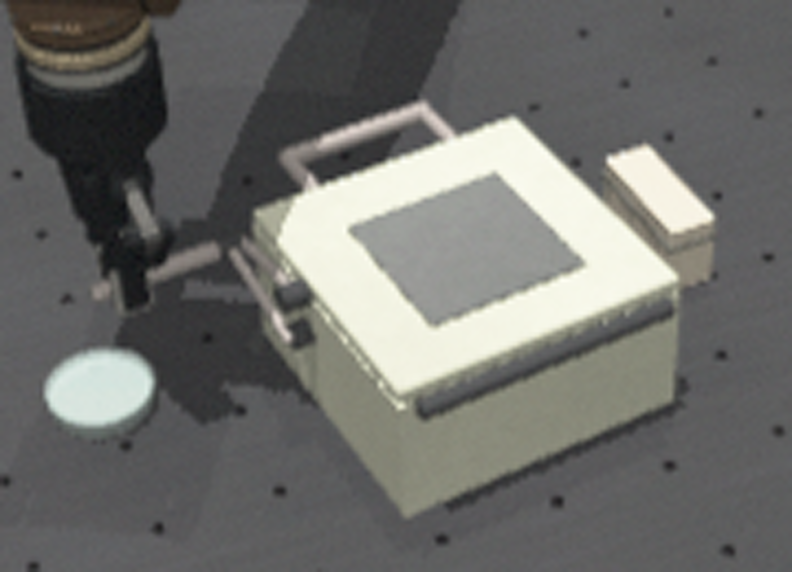

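>>> {"method": "move_arm", "body": {
  "commands": [
    [0, 0, 0, 0, 0, 0, 230],
    [0, 0, 0, 0, 0, 0, 210],
    [0, 0, 0, 0, 0, 0, 180],
    [0, 0, 0, 0, 0, 0, 150],
    [0, 0, 0, 0, 0, 0, 140],
    [0, 0, 0, 0, 0, 20, 140],
    [0, 0, 0, 0, 0, 60, 140],
    [0, 0, 0, 0, -20, 105, 140],
    [0, 0, 0, 0, -60, 130, 140],
    [0, 0, 0, 0, -105, 140, 140],
    [0, 0, 0, 0, -150, 140, 140],
    [0, 0, 0, 0, -170, 140, 140]
  ]
}}

```text
time: 25.6
eef_pos: [0.5113, -0.3585, 0.1962]
tcp_rot: [-0.702, -0.049, 0.709, -0.048]
contact_force: [0.2, 0.7, -0.2]
opening: 0.45
```

Run:
```python
from h import *
st(); c=snap('scene','s19'); d=snap('top','top19'); a=cv2.resize(c['color'][190:310,200:380],(600,400),interpolation=cv2.INTER_CUBIC)
b=cv2.resize(d['color'][180:330,230:510],(600,321),interpolation=cv2.INTER_CUBIC)
cv2.imwrite('pics/s19c.png',cv2.cvtColor(a,cv2.COLOR_RGB2BGR));cv2.imwrite('pics/t19c.png',cv2.cvtColor(b,cv2.COLOR_RGB2BGR))
# diff vs start
for n,m in (('scene0','s19'),('top0','top19')):
    x=load(n)['color'].astype(int);y=load(m)['color'].astype(int); df=(abs(x-y).max(-1)>40).astype(np.uint8)
    cv2.imwrite('pics/df_'+m+'.png',df*255)
```

```text
t 25.6 p [ 511.3 -358.5  196.2] F [ 0.2  0.7 -0.2] op 0.45
[[-0.01, 0.136, -0.991], [0.001, -0.991, -0.136], [-1.0, -0.002, 0.009]] q [-0.771  0.211  1.733 -0.006  1.205  2.236]
```

View pics/s19c.png

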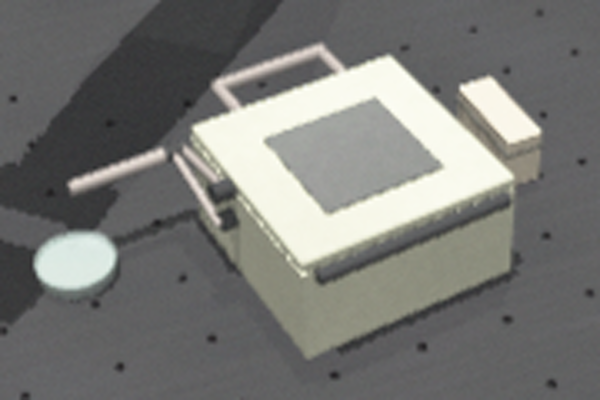

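View pics/t19c.png

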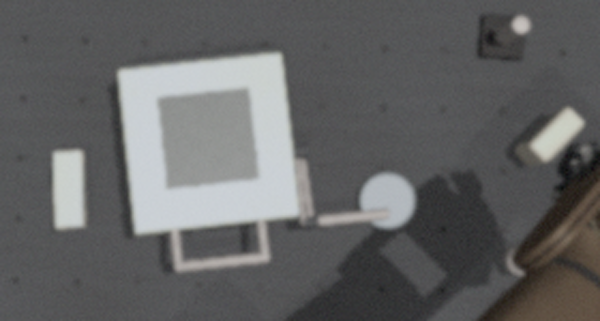

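View pics/df_s19.png

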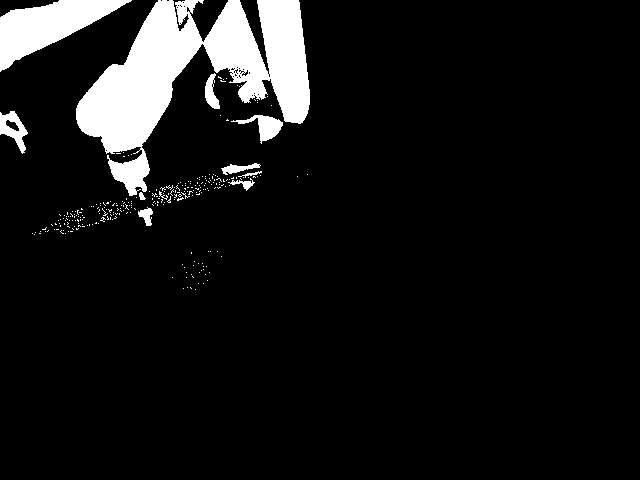

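```bash
python3 -c "
from h import *
print(ctrl.sign_off()); st()"
```

```text
the job is handed in; nothing more can be done
None
the job is handed in; nothing more can be done
```

The lamp reset is done and handed in at about 25.6 s of the 72 s allowed; the sign-off gave no verdict.

- **Lid up:** I pulled the handle until the stay was taut, at about 16 N against the 30 N limit. I then eased it down until the knee went over centre, and the lid stayed up when I let go.
- **Button:** I pressed it until it bottomed, at 14 N against the 40 N limit, held it there about 0.3 s, then released it. I judged the press by force and travel, and an overhead picture afterwards showed the lid still locked.
- **Lid down:** I drew the knee bar back through straight and followed its circle down to shut, aiming for a lid speed of about 0.5 rad/s or less (not measured directly).

**Last checks:** the final scene image matched the start image except for the arm and its shadow. That shows the lid shut, the stay folded, and no bystander visibly moved. The force on the tool read near zero, with the gripper clear of everything. I couldn't see the button once the lid was shut.

**One disagreement:** while following the knee's circle, the tool's height came out up to about 5 mm above my calculated path. Forces stayed below 13 N, so I corrected as I went.

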